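# Shut a guarded gas valve snugly

### The job

Shut off the gas valve on the low gas-supply unit: lift the dust cap off its guard collar and set it down upright in the shallow steel tray, reach down inside the collar and turn the recessed knob clockwise (seen from above) until it comes up snug against its seat - the seat must be felt, its place differs from unit to unit - without over-tightening it or leaning on the delicate collar. Then put the cap back on the collar, properly seated, and leave everything else where it stands.

Things in the scene. Friction and masses are not known exactly. Their poses are not given: they have to be found in the camera images.
- unit: low white gas-supply unit with an aluminium deck, 200 x 260 mm (its x, y), 75 mm high, fixed to the bench. Origin: centre of its underside; z up. The guard collar stands on its deck right above the origin. The deck also carries a small fixed gauge (diameter 40, 17 mm tall) at x +45, y -95 mm and the loose brass fitting.
- guard: round steel guard collar on the unit's deck around the knob: inner diameter 80 mm, outer 92 mm, 55 mm tall; rim 130 mm above the bench, deck inside (floor of the recess) 75 mm above it. Origin: centre of its foot, on the deck; z up along the knob's axis. Delicate: arm and fingers must not bear on it with more than 15 N.
- guard_rim (a point): centre of the collar's open mouth, level with its rim, 130 mm above the bench; axes as the unit's.
- knob_grip (a point): on the knob's axis, 102 mm above the bench. Black knob: round skirt (diameter 48, top 82 mm above the bench) with an upright flat bar across it, 44 long, 12 thick, from 82 to 114 mm above the bench (16 below the rim). x runs along the bar, y across its thickness, z up; turns with the knob. Grip it firmly (25 N). Fingers fit in only part open (24 to 40 mm), tips down to 85 mm above the bench.
- seat (a joint): squeeze of the soft valve seat hidden in the unit, in rad of knob turn past first touch (0 = not reached). The knob meets it 0.5 to 1.3 rad clockwise of its start (differs, not visible). Turning takes 0.06 N m before it, 0.16 at first touch, then 1.2 N m more per rad. Snug is 0.05 to 0.18 (0.22 to 0.376 N m), aim for 0.08. When let go it springs back to 0, turning the knob back by as much.
- plug (a joint): lift of the hidden valve plug off its seat, in m: a fine screw of 0.0003 m per rad of knob turn, 0 where the knob first touches the seat, growing as the knob is turned back. The valve counts as shut below 0.00006 m. Far too fine to be read well from one noisy reading.
- cap: loose grey dust cap, about 0.15 kg: disc of diameter 98, 8 mm thick, a plug below (diameter 72, 10 mm deep, 4 mm play all round in the collar), an upright round grip post above (diameter 24, 28 mm tall). Origin: centre of the plug's underside; z up. It starts on the collar with the disc on the rim, origin 120 mm above the bench, and must finally sit so again.
- cap_grip (a point): point on the cap's axis in the grip post, 34 mm above the cap's origin (12 mm below the post's top).
- tray: shallow steel tray fixed on the bench, 150 x 150 mm outside, wall 4 mm, 16 mm high, empty; stands to the left or the right of the unit. Origin: centre of its underside. The place to set the cap down while working.
- beaker: glass beaker of diameter 80 mm, about 150 mm tall with its foil-topped tubes; stands on the other side from the tray; leave alone. Origin: centre of its underside.
- flask: white plastic bottle, diameter 66 mm, 160 mm tall, on the bench behind left; leave alone. Origin: centre of its underside.
- jar: amber jar, diameter 70 mm, 90 mm tall, on the bench behind right; leave alone. Origin: centre of its underside.
- wrench: steel wrench 150 mm long lying on the bench in front of the unit; leave alone.
- dishes: stack of pale plastic dishes (one piece), diameter 90 mm, 45 mm tall, on the bench behind the unit; leave alone. Origin: centre of its underside.
- fitting: small brass hose fitting, diameter 22 mm, 26 mm tall, standing on the unit's deck near its front left corner (about x -70, y +95 mm in the unit's frame); leave alone. Origin: centre of its underside.
Not all that is in view belongs to the job. Several things have the shape of the tray; the one meant has the colours described above. What is shaped like the cap but yellow is not meant.

How it is judged:
By the outcome, as a careful person would: the job done as asked, in the order asked, and still so for the second after the job is handed in, with the robot touching nothing.
It also fails if it takes over 69 s, if anything falls off the work surface, if the arm or the gripper's body presses on something with over 40 N, if the wrist force passes 120 N, or if a joint passes its speed limit or range.

### The arm

A 6-joint arm with a two-finger parallel gripper is mounted at the origin on the work surface. World frame = base frame: x ahead of the robot, y to its left, z up, the work surface at z = 0. Lengths are in m, angles in rad, forces in N, time in s.
With the tool pointing down it reaches from about 0.3 to 0.875 m from the base axis. Payload 4.2 kg.
Tool frame: the origin (TCP) lies midway between the tips of the shut fingers; the grasp point (between the pads) lies pinch_z behind it (pinch_z is the distance from the TCP to the grasp point, in m); z points along the fingers, x is the direction in which the jaws open and shut, and the axes are right-handed (so a half turn about z gives the same grasp; the last joint's range is limited). The gripper opens to 85 mm and grips with 20 to 120 N. Pads are 22 mm wide; open, the fingers measure 114 mm over their backs; the gripper's body (76 mm by 85 mm) begins 54 mm behind the grasp point. The pads swing forward as they close: fully open they stand 13 mm farther back than shut.
Start: joints at [-1.167, 0.32, 1.565, -0, 1.257, -0.02], TCP at [0.236, -0.524, 0.231] pointing down, gripper open.
Joint ranges: [-3.11, 3.11], [-0.84, 2.01], [0.21, 2.61], [-1.34, 4.49], [0.05, 2.63], [-2.56, 2.56]. Speed limits (rad/s): [2.57, 2.57, 3.14, 3.14, 3.14, 3.14].

### API

Orientations are given as a unit quaternion [x, y, z, w].
In Python, from station import get_obs, camera, hand_in, boxes_of, pinch_z gives the robot as it stands. The module is installed in compiled form; this text tells all that it offers.
- The arm moves only by the tool apply_moves, never from a script. Its argument "deltas" is a list of rows, each an object of numbers: "dx", "dy", "dz": the shift along the tool's x, y, z in mm; "turn": the turn about the tool's z in degrees; "gripper": the finger opening in mm, from 0 to 85.4. A call has 1 to 20 rows; each row is the pose to reach, as a shift and turn from the pose commanded when the call began, along the tool's axes at that moment; what a row does not reach only later rows make up. A row lasts 1/10 s, in which the tool goes at most 50 mm and 8.59 degrees, less where a joint would pass 70% of its speed; a pose out of reach is approached as far as the arm can. A call with a gripper value outside its range is refused whole. The fingers move at their own pace and stop on an object; "squeeze" is the grip in N (left out, the last holds). Time passes only in rows, so rows that repeat a pose let the fingers close. It gives the time, the measured TCP pose, the force and the opening at its end, in the units of the state.
- get_obs(): the state, without advancing time (a new reading comes with each control period).
- camera(name): name is "side" or "top"; returns a dict with "image" (384x512x3 uint8, red, green, blue), "K" (3x3 intrinsics, pixels), "rvec" (rotation vector, rad) and "tvec" (3), from world to camera coordinates, as OpenCV has them. Camera axes: x right, y down, z forward; pixel columns grow to the right and rows downward; lengths in m; the calibration is good to about 2 mm. A picture is of the moment at which its call begins. There is no depth.
- hand_in(): hands the job in, once; it reports no verdict.
Trained networks look in a picture, given as the dict that the camera call returned (one of the last four; its "shot" number tells which), for a name from the list of things; names that differ only in an ending like _2 or _b are one class to them, and where a whole thing is asked for, a point or a joint stands for the part that bears it (a point fixed in the world has none). Each returns a list of dicts, best first, with "p" (0 to 1); they miss things now and then, are a little off and sometimes report something else, mostly with a low value. They report only what shows in the picture. A call takes as long as a camera call. They do not tell look-alikes from the thing itself.
- boxes_of(label, picture): "position" ([column, row] in pixels, amid what is visible of it).
The state is a dict: "t": time; "joint_positions": joint angles; "qvel": joint speeds; "effort": joint torques, N m; "eef_pos": TCP position; "orientation": TCP orientation; "contact_force": force on the tool from outside, world axes, zero at the start; "ft_torque": the same for the moment, N m; "grip_width": opening from 0.0 (shut) to 1.0 (fully open).
Only numpy, scipy, OpenCV 4.12 (cv2) and the standard library are available. Lean on these libraries where they do the work, as an engineer would, in place of code of your own. Each camera call takes 0.05 s, during which the arm holds its last target.

## Working session

There is one attempt and no reset: what is moved stays moved. The work goes in short steps, Python scripts to look and compute and a tool call to move; the robot and the scene stay as the last step left them, time stands still between calls to the robot, and variables do not carry over. Pictures are saved under pics/ and viewed, and the job is handed in when it is done.

Besides the shell and the picture viewer there is one more tool, called after ">>>" by a JSON object that holds its "name" and its "arguments". apply_moves: Moves the arm, as the interface text tells. Its arguments: {"type":"object","properties":{"deltas":{"type":"array"},"squeeze":{"type":"number"}},"required":["deltas"]}

```bash
mkdir -p pics; cat > h.py <<'E'
import numpy as np,cv2
from station import *
def snap(name,fn):
    d=camera(name); cv2.imwrite('pics/'+fn+'.png',cv2.cvtColor(d['image'],cv2.COLOR_RGB2BGR)); return d
def ray(d,px,z):
    R=cv2.Rodrigues(np.array(d['rvec'],float))[0]; t=np.array(d['tvec'],float).ravel()
    v=R.T@np.linalg.inv(d['K'])@np.array([px[0],px[1],1.]); c=-R.T@t
    return c+v*(z-c[2])/v[2]
def proj(d,p):
    return cv2.projectPoints(np.array(p,float).reshape(-1,1,3),np.array(d['rvec'],float),np.array(d['tvec'],float),np.array(d['K'],float),None)[0].reshape(-1,2)
E
python3 - <<'E'
from h import *
o=get_obs()
for k,v in o.items(): print(k,np.round(v,4))
print('pinch',pinch_z() if callable(pinch_z) else pinch_z)
for n in ('side','top'):
    d=snap(n,n+'0')
    R=cv2.Rodrigues(np.array(d['rvec'],float))[0]; print(n,'cam',-R.T@np.array(d['tvec']).ravel())
    for l,z in (('cap',.13),('tray',.0),('guard',.1),('unit',.075),('beaker',.07),('fitting',.088)):
        for b in boxes_of(l,d)[:4]: print(l,np.round(b['p'],2),np.round(b['position'],1),np.round(ray(d,b['position'],z),3))
E
```

```text
t 0.0
joint_positions [-1.167   0.3203  1.5657 -0.      1.2574 -0.02  ]
qvel [-0.0013  0.0001  0.0005 -0.0023  0.0002  0.0007]
effort [-1.70000e-03 -4.15531e+01 -2.34166e+01 -1.00000e-04  8.30000e-03
 -0.00000e+00]
eef_pos [ 0.2363 -0.5237  0.2305]
orientation [ 8.400e-01 -5.426e-01 -8.000e-04 -5.000e-04]
contact_force [ 0.2144  0.6888 -0.2527]
ft_torque [0.0339 0.0412 0.0106]
grip_width 0.9988
pinch 0.0187
side cam [-0.16596327  1.05755368  0.92809072]
cap 0.82 [295.3 172. ] [ 0.579 -0.067  0.13 ]
cap 0.78 [339.3 208.1] [0.304 0.036 0.13 ]
tray 0.76 [191.7 316.5] [ 0.433  0.652 -0.   ]
tray 0.67 [259.7 256.4] [0.446 0.32  0.   ]
guard 0.54 [295.2 183.4] [ 0.552 -0.033  0.1  ]
unit 0.77 [290.1 198.8] [0.52  0.044 0.075]
beaker 0.42 [323.4 222. ] [0.339 0.077 0.07 ]
top cam [0.31578006 0.1492749  1.39425058]
cap 0.71 [322.1 199.5] [ 0.556 -0.052  0.13 ]
cap 0.61 [333.1 267.5] [ 0.36  -0.079  0.13 ]
cap 0.51 [300.8 133.3] [0.761 0.008 0.13 ]
tray 0.98 [ 92.6 246.5] [0.421 0.657 0.   ]
tray 0.67 [192.  239.9] [0.446 0.344 0.   ]
guard 0.67 [293.5 226.5] [0.48 0.03 0.1 ]
guard 0.61 [310.6 212.6] [ 0.522 -0.022  0.1  ]
unit 0.57 [313.2 208.2] [ 0.54  -0.033  0.075]
beaker 0.61 [409.1 232. ] [ 0.471 -0.324  0.07 ]
```

View pics/side0.png

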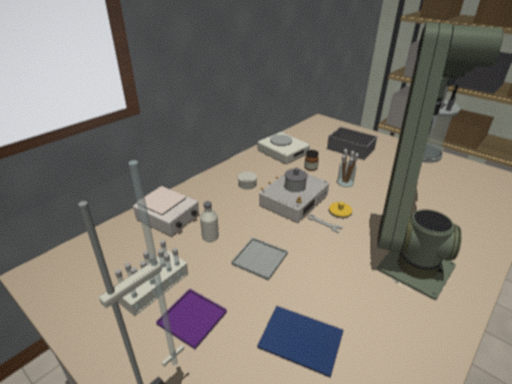

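View pics/top0.png

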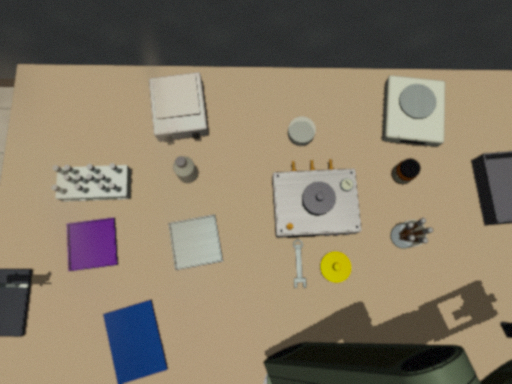

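The candidates are as follows:
- **Tray:** the grey one at top (195,242) fits the steel description. The purple one at (92,244) and the blue sheet at (135,340) don't fit.
- **Cap:** the grey one on the collar at top (319,198) fits. The yellow one at (336,266) is the decoy.

Next I'll confirm both in an enlarged crop and measure them.

```bash
python3 - <<'E'
from h import *
d=snap('top','t1'); s=snap('side','s1')
a=cv2.cvtColor(d['image'],cv2.COLOR_RGB2BGR)[155:285,155:365]; a=cv2.resize(a,None,fx=3.6,fy=3.6,interpolation=cv2.INTER_CUBIC)
cv2.imwrite('pics/crop1.png',a)
b=cv2.cvtColor(s['image'],cv2.COLOR_RGB2BGR)[150:290,220:360]; b=cv2.resize(b,None,fx=4,fy=4,interpolation=cv2.INTER_CUBIC)
cv2.imwrite('pics/crop2.png',b)
E
```

```text
(no output)
```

View pics/crop1.png

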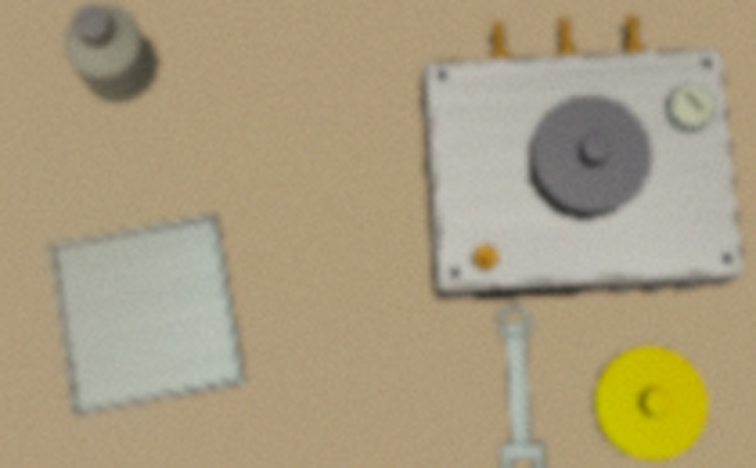

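View pics/crop2.png

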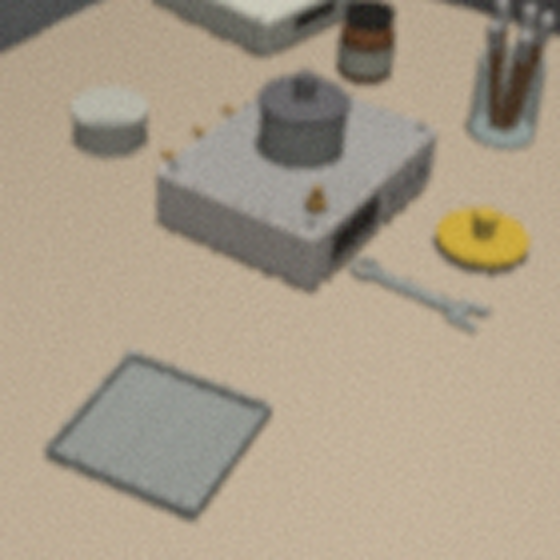

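The crops confirm the grey tray and the grey cap on its collar; the yellow cap is the decoy. Next I'll segment them for precise poses.

```bash
python3 - <<'E'
from h import *
d=snap('top','t2')
im=np.mean([camera('top')['image'].astype(float) for _ in range(3)],0).astype(np.uint8)
hsv=cv2.cvtColor(im,cv2.COLOR_RGB2HSV)
print('cap hsv',hsv[198,312],'deck',hsv[190,290],'tray',hsv[242,195],'bench',hsv[250,250])
# cap: dark grey
g=cv2.cvtColor(im,cv2.COLOR_RGB2GRAY).astype(int)
m=((g<130)).astype(np.uint8); w=np.zeros_like(m); w[175:222,295:340]=1; m*=w
m=cv2.morphologyEx(m,cv2.MORPH_OPEN,np.ones((5,5)))
c=max(cv2.findContours(m,0,1)[0],key=cv2.contourArea)
print('cap ellipse',cv2.fitEllipse(c),cv2.contourArea(c)); e=cv2.fitEllipse(c)
print('cap at .138',ray(d,e[0],.138),'pred dia px',np.linalg.norm(proj(d,[ray(d,e[0],.138)])-proj(d,[ray(d,e[0],.138)+[0,.098,0]])))
# low sat = unit, tray
for nm,(r0,r1,c0,c1),z in (('unit',(163,242,268,366),.075),('tray',(208,275,162,228),.016)):
    m=((hsv[...,1]<45)).astype(np.uint8); w=np.zeros_like(m); w[r0:r1,c0:c1]=1; m*=w
    m=cv2.morphologyEx(m,cv2.MORPH_CLOSE,np.ones((7,7))); m=cv2.morphologyEx(m,cv2.MORPH_OPEN,np.ones((5,5)))
    c=max(cv2.findContours(m,0,1)[0],key=cv2.contourArea)
    P=np.array([ray(d,p,z)[:2] for p in c[:,0].astype(float)])
    r=cv2.minAreaRect((P*1000).astype(np.float32)); print(nm,r)
E
```

```text
cap hsv [150   5 112] deck [ 21  18 186] tray [ 42  18 180] bench [ 18  78 174]
cap ellipse ((317.8981628417969, 198.40719604492188), (31.915067672729492, 33.7546501159668), 37.71720886230469) 843.5
cap at .138 [ 0.55804778 -0.03872554  0.138     ] pred dia px 33.47081954579545
unit ((551.4119873046875, -42.66737365722656), (217.65005493164062, 259.0762634277344), 3.763416051864624)
tray ((439.1573791503906, 332.0108642578125), (150.57492065429688, 149.96705627441406), 11.337244987487793)
```

```bash
python3 - <<'E'
from h import *
d=snap('top','t3'); s=snap('side','s3')
print('post top',ray(d,(320.2,196.7),.166))
C=np.array([.558,-.039]);
th=np.linspace(0,2*np.pi,60)
def circ(c,r,z): return np.c_[c[0]+r*np.cos(th),c[1]+r*np.sin(th),0*th+z]
yaw=np.radians(3.76)
R=np.array([[np.cos(yaw),-np.sin(yaw)],[np.sin(yaw),np.cos(yaw)]])
def box(c,a,b,z):
    return np.c_[(R@np.array([[a,b],[a,-b],[-a,-b],[-a,b]]).T).T+c,np.full(4,z)]
for nm,dd,(x0,y0),f in (('top',d,(260,155),7),('side',s,(250,155),7)):
    im=cv2.cvtColor(dd['image'],cv2.COLOR_RGB2BGR)[y0:y0+85,x0:x0+110]
    im=cv2.resize(im,None,fx=f,fy=f,interpolation=cv2.INTER_CUBIC)
    for P,col in ((circ(C,.049,.138),(0,0,255)),(circ(C,.012,.166),(0,255,0)),(box(C,.1,.13,.075),(255,0,0)),(circ(C,.049,.130),(0,0,128)),(circ(C+R@[.045,-.095],.02,.092),(255,0,255))):
        q=((proj(dd,P)-[x0,y0]+.5)*f).astype(np.int32)
        cv2.polylines(im,[q],True,col,1)
    cv2.imwrite('pics/ov_%s.png'%nm,im)
E
```

```text
post top [ 0.55770678 -0.04123711  0.166     ]
```

View pics/ov_top.png

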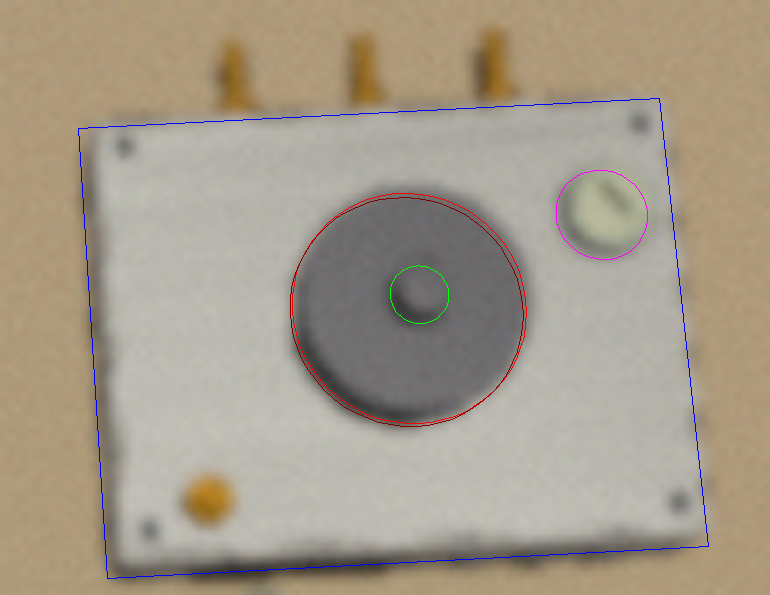

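View pics/ov_side.png

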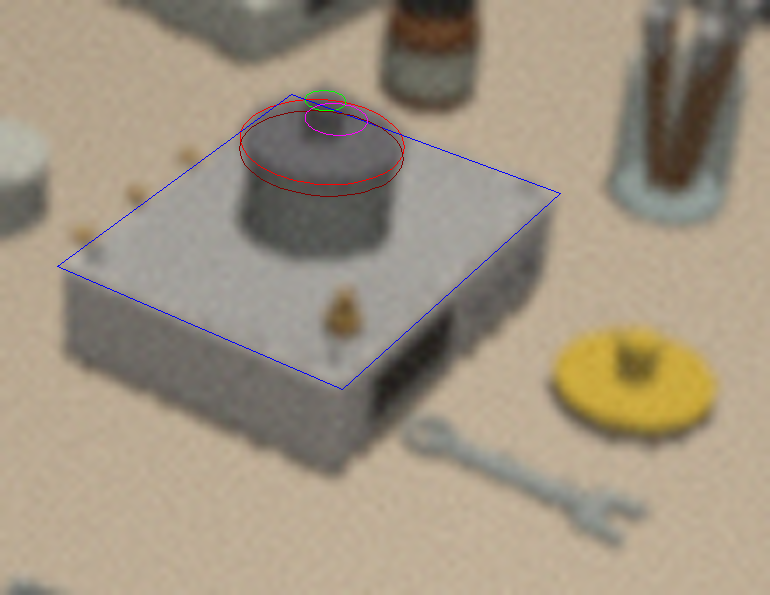

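```bash
cat >> h.py <<'E'
from scipy.spatial.transform import Rotation as Ro
def todelta(target,yaw=None,o=None):
    o=o or get_obs(); R=Ro.from_quat(o['orientation']).as_matrix()
    d=R.T@(np.array(target)-o['eef_pos'])*1000
    y=np.degrees(np.arctan2(R[1,0],R[0,0]))
    return np.round(d,1), round(y,2), (None if yaw is None else round(y-yaw,2))
E
python3 - <<'E'
from h import *
print(todelta([.2363,-.5237,.30],0)); print(todelta([.558,-.0405,.24],0))
E
```

```text
(array([ -0.5,  -0. , -68.7]), np.float64(-65.72), np.float64(-65.72))
(array([-308.6, -492. ,   -8.7]), np.float64(-65.72), np.float64(-65.72))
```

>>> {"name": "apply_moves", "arguments": {"deltas": [{"dz":-50,"gripper":70},{"dx":-20,"dy":-30,"dz":-60,"turn":-8},{"dx":-310,"dy":-492,"dz":-40,"turn":-65.7},{"dx":-310,"dy":-492,"dz":-40,"turn":-65.7},{"dx":-310,"dy":-492,"dz":-40,"turn":-65.7},{"dx":-310,"dy":-492,"dz":-40,"turn":-65.7},{"dx":-310,"dy":-492,"dz":-40,"turn":-65.7},{"dx":-310,"dy":-492,"dz":-40,"turn":-65.7},{"dx":-310,"dy":-492,"dz":-40,"turn":-65.7},{"dx":-310,"dy":-492,"dz":-40,"turn":-65.7},{"dx":-310,"dy":-492,"dz":-40,"turn":-65.7},{"dx":-310,"dy":-492,"dz":-40,"turn":-65.7},{"dx":-310,"dy":-492,"dz":-40,"turn":-65.7},{"dx":-308.6,"dy":-492,"dz":-8.7,"turn":-65.7},{"dx":-308.6,"dy":-492,"dz":-8.7,"turn":-65.7},{"dx":-308.6,"dy":-492,"dz":-8.7,"turn":-65.7}]}}

```text
$.deltas[0]: bad value
```

>>> {"name": "apply_moves", "arguments": {"deltas": [{"dx":0,"dy":0,"dz":-50,"turn":0,"gripper":70},{"dx":-20,"dy":-30,"dz":-60,"turn":-8,"gripper":70},{"dx":-310,"dy":-492,"dz":-40,"turn":-65.7,"gripper":70},{"dx":-310,"dy":-492,"dz":-40,"turn":-65.7,"gripper":70},{"dx":-310,"dy":-492,"dz":-40,"turn":-65.7,"gripper":70},{"dx":-310,"dy":-492,"dz":-40,"turn":-65.7,"gripper":70},{"dx":-310,"dy":-492,"dz":-40,"turn":-65.7,"gripper":70},{"dx":-310,"dy":-492,"dz":-40,"turn":-65.7,"gripper":70},{"dx":-310,"dy":-492,"dz":-40,"turn":-65.7,"gripper":70},{"dx":-310,"dy":-492,"dz":-40,"turn":-65.7,"gripper":70},{"dx":-310,"dy":-492,"dz":-40,"turn":-65.7,"gripper":70},{"dx":-310,"dy":-492,"dz":-40,"turn":-65.7,"gripper":70},{"dx":-310,"dy":-492,"dz":-40,"turn":-65.7,"gripper":70},{"dx":-308.6,"dy":-492,"dz":-8.7,"turn":-65.7,"gripper":70},{"dx":-308.6,"dy":-492,"dz":-8.7,"turn":-65.7,"gripper":70},{"dx":-308.6,"dy":-492,"dz":-8.7,"turn":-65.7,"gripper":70}]}}

```text
t: 2.7
eef_pos: [0.5575, -0.0407, 0.2399]
orientation: [1.0, -0.0, -0.001, 0.0]
contact_force: [-0.1, 0.4, 0.6]
grip_width: 0.822
```

>>> {"name": "apply_moves", "arguments": {"deltas": [{"dx":0,"dy":0,"dz":30,"turn":0,"gripper":60},{"dx":0,"dy":0,"dz":65,"turn":0,"gripper":60},{"dx":0,"dy":0,"dz":65,"turn":0,"gripper":60}]}}

```text
t: 3.0
eef_pos: [0.5554, -0.0414, 0.1726]
orientation: [1.0, -0.001, -0.004, -0.0]
contact_force: [-0.0, 0.3, 0.1]
grip_width: 0.702
```

```bash
python3 - <<'E'
from h import *
d=snap('top','t4'); s=snap('side','s4')
for nm,dd,(x0,y0) in (('top',d,(260,140)),('side',s,(240,110))):
    im=cv2.cvtColor(dd['image'],cv2.COLOR_RGB2BGR)[y0:y0+110,x0:x0+130]
    cv2.imwrite('pics/c4_%s.png'%nm,cv2.resize(im,None,fx=5,fy=5,interpolation=cv2.INTER_CUBIC))
im=np.vstack([cv2.imread('pics/c4_top.png'),cv2.imread('pics/c4_side.png')]); im=np.hstack([im[:550],im[550:]])
cv2.imwrite('pics/c4.png',cv2.resize(im,(798,338)))
o=get_obs(); print(o['eef_pos'],o['t'],o['grip_width'])
E
```

```text
[ 0.55846288 -0.04140774  0.17657643] 3.1 0.7016143052998793
```

View pics/c4.png

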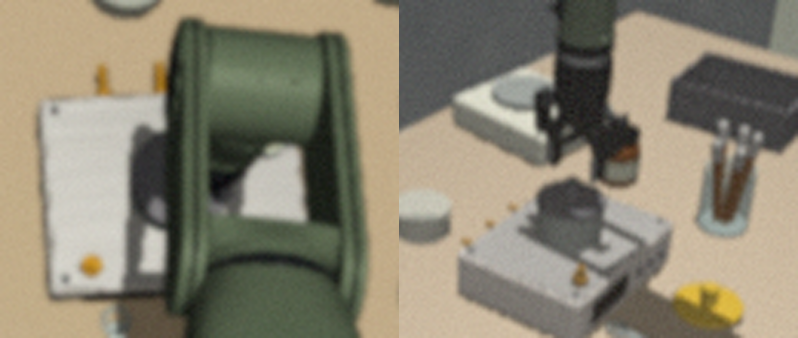

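>>> {"name": "apply_moves", "arguments": {"deltas": [{"dx":0,"dy":0,"dz":18,"turn":0,"gripper":50},{"dx":0,"dy":0,"dz":30,"turn":0,"gripper":45},{"dx":0,"dy":0,"dz":35,"turn":0,"gripper":40},{"dx":0,"dy":0,"dz":35,"turn":0,"gripper":34},{"dx":0,"dy":0,"dz":35,"turn":0,"gripper":34}], "squeeze": 35}}

```text
t: 3.6
eef_pos: [0.5586, -0.0406, 0.1409]
orientation: [1.0, -0.0, 0.001, 0.0]
contact_force: [0.5, -0.2, 0.0]
grip_width: 0.399
```

```bash
python3 - <<'E'
from h import *
o=get_obs(); print(o['eef_pos'],o['t'],o['grip_width'],o['contact_force'],o['ft_torque'])
E
```

```text
[ 0.55859414 -0.04062545  0.14085214] 3.6 0.39887168573020154 [ 0.52997558 -0.18186383  0.00858421] [-0.0025085  -0.05006392 -0.01866758]
```

>>> {"name": "apply_moves", "arguments": {"deltas": [{"dx":0,"dy":0,"dz":0,"turn":0,"gripper":26},{"dx":0,"dy":0,"dz":0,"turn":0,"gripper":15},{"dx":0,"dy":0,"dz":0,"turn":0,"gripper":15},{"dx":0,"dy":0,"dz":0,"turn":0,"gripper":15}]}}

```text
t: 4.0
eef_pos: [0.5591, -0.0406, 0.1412]
orientation: [1.0, -0.0, 0.002, 0.0]
contact_force: [2.2, 0.0, 4.8]
grip_width: 0.269
```

```bash
python3 - <<'E'
from h import *
s=snap('side','s5')
o=get_obs(); print(o['eef_pos'],o['t'],o['grip_width'],o['contact_force'],o['ft_torque'])
im=cv2.cvtColor(s['image'],cv2.COLOR_RGB2BGR)[130:220,250:350]
cv2.imwrite('pics/c5.png',cv2.resize(im,None,fx=6,fy=6,interpolation=cv2.INTER_CUBIC))
E
```

```text
[ 0.5591081  -0.04059815  0.14116084] 4.05 0.2697111166059359 [1.48687338 0.55368569 5.65791753] [ 0.0844137  -0.16538168  0.01739952]
```

View pics/c5.png

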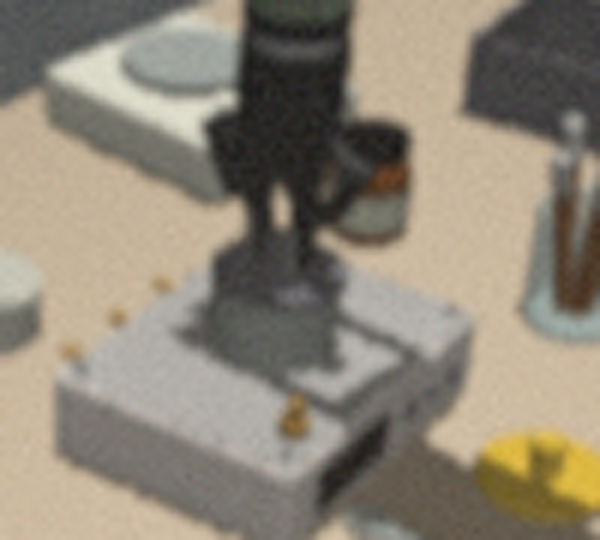

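>>> {"name": "apply_moves", "arguments": {"deltas": [{"dx":0,"dy":0,"dz":-10,"turn":0,"gripper":15},{"dx":0,"dy":0,"dz":-25,"turn":0,"gripper":15},{"dx":0,"dy":0,"dz":-60,"turn":0,"gripper":15},{"dx":0,"dy":0,"dz":-60,"turn":0,"gripper":15},{"dx":0,"dy":0,"dz":-60,"turn":0,"gripper":15}]}}

```text
t: 4.55
eef_pos: [0.5575, -0.0404, 0.2001]
orientation: [1.0, -0.0, -0.0, -0.0]
contact_force: [-0.8, 0.1, -0.8]
grip_width: 0.268
```

```bash
python3 - <<'E'
from h import *
s=snap('side','s6')
o=get_obs(); print(o['eef_pos'],o['t'],o['grip_width'],o['contact_force'],o['ft_torque'])
print(todelta([.439,.332,.2],0),todelta([.439,.332,.06],0))
im=cv2.cvtColor(s['image'],cv2.COLOR_RGB2BGR)[120:210,250:350]
cv2.imwrite('pics/c6.png',cv2.resize(im,None,fx=6,fy=6,interpolation=cv2.INTER_CUBIC))
E
```

```text
[ 0.55687038 -0.04039846  0.19902225] 4.6 0.2647889002295138 [-0.17148016 -0.38687622 -2.79472874] [ 0.00393621 -0.03253806  0.03884507]
(array([-118. , -372.4,   -0.6]), np.float64(-0.02), np.float64(-0.02)) (array([-117.6, -372.3,  139.4]), np.float64(-0.02), np.float64(-0.02))
```

View pics/c6.png

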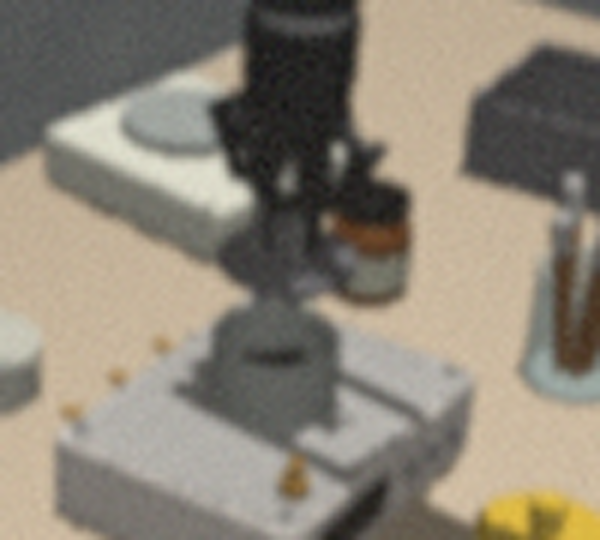

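>>> {"name": "apply_moves", "arguments": {"deltas": [{"dx":-118,"dy":-372,"dz":0,"turn":0,"gripper":15},{"dx":-118,"dy":-372,"dz":0,"turn":0,"gripper":15},{"dx":-118,"dy":-372,"dz":0,"turn":0,"gripper":15},{"dx":-118,"dy":-372,"dz":0,"turn":0,"gripper":15},{"dx":-118,"dy":-372,"dz":0,"turn":0,"gripper":15},{"dx":-118,"dy":-372,"dz":0,"turn":0,"gripper":15},{"dx":-118,"dy":-372,"dz":0,"turn":0,"gripper":15},{"dx":-118,"dy":-372,"dz":0,"turn":0,"gripper":15},{"dx":-118,"dy":-372,"dz":0,"turn":0,"gripper":15},{"dx":-118,"dy":-372,"dz":40,"turn":0,"gripper":15},{"dx":-118,"dy":-372,"dz":80,"turn":0,"gripper":15},{"dx":-118,"dy":-372,"dz":120,"turn":0,"gripper":15},{"dx":-118,"dy":-372,"dz":150,"turn":0,"gripper":15},{"dx":-118,"dy":-372,"dz":165,"turn":0,"gripper":15},{"dx":-118,"dy":-372,"dz":168,"turn":0,"gripper":15},{"dx":-118,"dy":-372,"dz":168,"turn":0,"gripper":15},{"dx":-118,"dy":-372,"dz":168,"turn":0,"gripper":15}]}}

```text
t: 6.3
eef_pos: [0.4407, 0.3315, 0.0326]
orientation: [1.0, -0.0, 0.0, -0.0]
contact_force: [0.5, 0.2, -2.4]
grip_width: 0.266
```

```bash
python3 - <<'E'
from h import *
o=get_obs(); print(o['eef_pos'],o['t'],o['grip_width'],o['contact_force'],o['ft_torque'])
s=snap('side','s7')
im=cv2.cvtColor(s['image'],cv2.COLOR_RGB2BGR)[190:300,200:320]
cv2.imwrite('pics/c7.png',cv2.resize(im,None,fx=5,fy=5,interpolation=cv2.INTER_CUBIC))
E
```

```text
[0.4406956  0.33150958 0.03264193] 6.3 0.26640855242642575 [ 0.53230854  0.21777097 -2.38078929] [ 0.00546333 -0.02854682 -0.03135862]
```

View pics/c7.png

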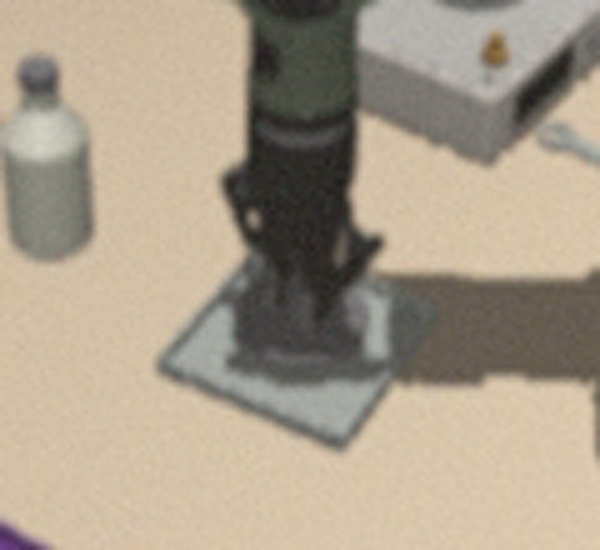

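>>> {"name": "apply_moves", "arguments": {"deltas": [{"dx":0,"dy":0,"dz":2,"turn":0,"gripper":15},{"dx":0,"dy":0,"dz":4,"turn":0,"gripper":15},{"dx":0,"dy":0,"dz":4,"turn":0,"gripper":15}]}}

```text
t: 6.65
eef_pos: [0.4401, 0.3315, 0.0281]
orientation: [1.0, -0.0, 0.0, 0.0]
contact_force: [-0.3, -0.3, -2.7]
grip_width: 0.266
```

>>> {"name": "apply_moves", "arguments": {"deltas": [{"dx":0,"dy":0,"dz":2,"turn":0,"gripper":15},{"dx":0,"dy":0,"dz":2,"turn":0,"gripper":15}]}}

```text
t: 6.85
eef_pos: [0.44, 0.3314, 0.0258]
orientation: [1.0, -0.0, -0.0, 0.0]
contact_force: [0.4, 0.3, -2.7]
grip_width: 0.269
```

>>> {"name": "apply_moves", "arguments": {"deltas": [{"dx":0,"dy":0,"dz":1.5,"turn":0,"gripper":15},{"dx":0,"dy":0,"dz":1.5,"turn":0,"gripper":15}]}}

```text
t: 7.05
eef_pos: [0.4401, 0.3316, 0.0252]
orientation: [1.0, -0.0, 0.0, -0.0]
contact_force: [-1.9, -1.2, 4.2]
grip_width: 0.265
```

>>> {"name": "apply_moves", "arguments": {"deltas": [{"dx":0,"dy":0,"dz":1,"turn":0,"gripper":15},{"dx":0,"dy":0,"dz":1,"turn":0,"gripper":15}]}}

```text
t: 7.25
eef_pos: [0.4402, 0.3316, 0.0251]
orientation: [1.0, -0.0, 0.0, -0.0]
contact_force: [-3.6, -2.2, 11.2]
grip_width: 0.269
```

>>> {"name": "apply_moves", "arguments": {"deltas": [{"dx":0,"dy":0,"dz":-1,"turn":0,"gripper":30},{"dx":0,"dy":0,"dz":-1,"turn":0,"gripper":45},{"dx":0,"dy":0,"dz":-1,"turn":0,"gripper":50},{"dx":0,"dy":0,"dz":-20,"turn":0,"gripper":50},{"dx":0,"dy":0,"dz":-60,"turn":0,"gripper":40},{"dx":0,"dy":0,"dz":-110,"turn":0,"gripper":34},{"dx":0,"dy":0,"dz":-160,"turn":0,"gripper":34},{"dx":0,"dy":0,"dz":-190,"turn":0,"gripper":34}]}}

```text
t: 8.05
eef_pos: [0.4412, 0.3323, 0.2174]
orientation: [1.0, -0.0, 0.002, -0.002]
contact_force: [0.7, 0.4, -0.7]
grip_width: 0.399
```

```bash
python3 - <<'E'
from h import *
d=snap('top','t8'); s=snap('side','s8')
o=get_obs(); print(o['eef_pos'],o['t'],o['grip_width'],o['contact_force'],o['ft_torque'])
im=cv2.cvtColor(d['image'],cv2.COLOR_RGB2BGR)[165:235,275:365]
a=cv2.resize(im,(540,420),interpolation=cv2.INTER_CUBIC)
im=cv2.cvtColor(s['image'],cv2.COLOR_RGB2BGR)[150:290,220:345]
b=cv2.resize(im,(375,420),interpolation=cv2.INTER_CUBIC)
cv2.imwrite('pics/c8.png',np.hstack([a,b])[:,:] if 0 else cv2.resize(np.hstack([a,b]),(796,365)))
cv2.imwrite('pics/k8.png',cv2.resize(a,None,fx=1.4,fy=1.4,interpolation=cv2.INTER_CUBIC))
E
```

```text
[0.44238996 0.33315224 0.21853134] 8.15 0.39946818482713237 [ 0.46564224  0.191638   -0.79842751] [-0.0264857   0.02209797 -0.03235488]
```

View pics/c8.png

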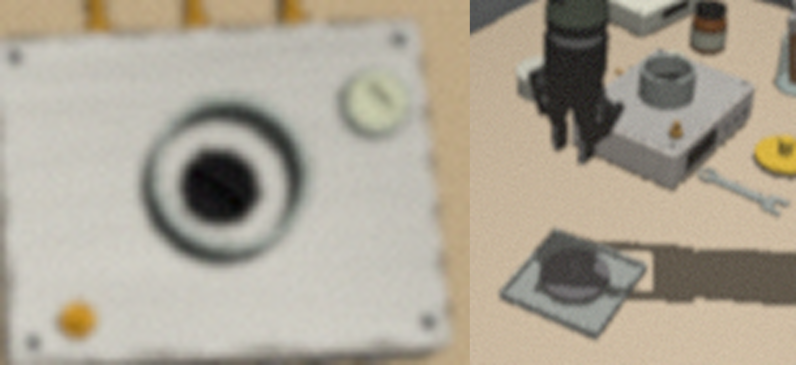

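View pics/k8.png

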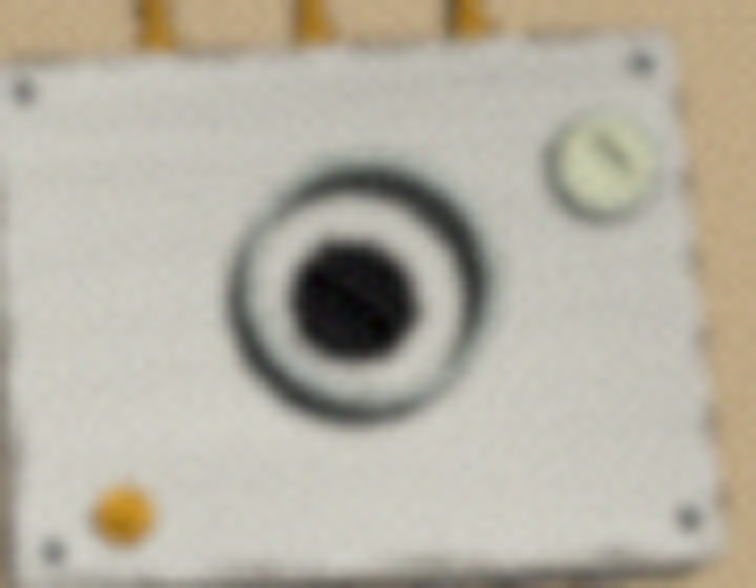

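```bash
python3 - <<'E'
from h import *
ims=[]; 
for i in range(10): d=camera('top'); ims.append(d['image'].astype(float))
m=np.mean(ims,0)[185:215,302:335]
ims2=[camera('side')['image'].astype(float) for i in range(6)]
ms=np.mean(ims2,0)[160:200,275:320]
def st(a,hi): return cv2.resize((np.clip(a/hi,0,1)*255).astype(np.uint8)[...,::-1],None,fx=12,fy=12,interpolation=cv2.INTER_CUBIC)
A=st(m,70); B=st(ms,90); 
H=max(A.shape[0],B.shape[0]); f=lambda x:np.pad(x,((0,H-x.shape[0]),(0,0),(0,0)))
X=np.hstack([f(A),f(B)]); X=cv2.resize(X,None,fx=.8,fy=.8); cv2.imwrite('pics/k9.png',X); print(X.shape,m.min(),get_obs()['t'])
np.save('mtop.npy',np.mean(ims,0)); 
import pickle; pickle.dump({k:d[k] for k in('K','rvec','tvec')},open('topcal.pkl','wb'))
# ellipse centres at knob skirt
g=np.mean(ims,0).mean(2); k=(g<100).astype(np.uint8); k[:185]=0;k[215:]=0;k[:,:302]=0;k[:,335:]=0
E
```

```text
(384, 749, 3) 6.8 8.95
```

View pics/k9.png

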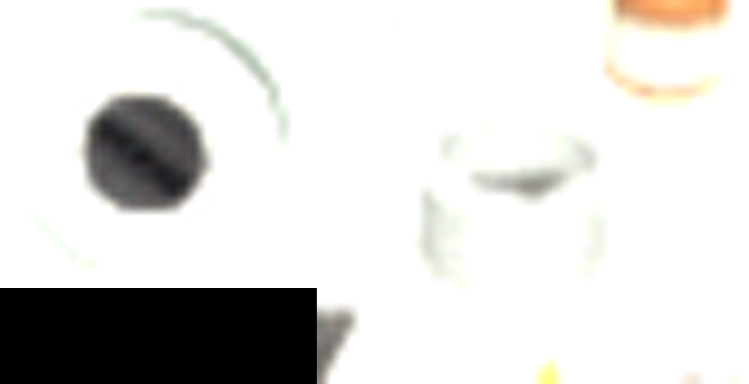

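```bash
python3 - <<'E'
from h import *
import pickle
m=np.load('mtop.npy'); d=pickle.load(open('topcal.pkl','rb'))
g=m.mean(2)
x0,y0,n=305,188,20
c=g[y0:y0+n,x0:x0+n+2]; print(np.round(c[3:17,3:18]).astype(int))
A=cv2.resize((np.clip((c-5)/45,0,1)*255).astype(np.uint8),None,fx=24,fy=24,interpolation=cv2.INTER_CUBIC)
A=cv2.cvtColor(A,cv2.COLOR_GRAY2BGR); B=A.copy()
C=np.array([.5585,-.0405]); a=np.radians(58.6); u=np.array([np.cos(a),np.sin(a)]); v=np.array([-u[1],u[0]])
for z,col in ((.114,(0,0,255)),(.082,(0,255,0))):
    P=np.array([[*(C+sx*.022*u+sy*.006*v),z] for sx,sy in((1,1),(1,-1),(-1,-1),(-1,1))])
    cv2.polylines(B,[((proj(d,P)-[x0,y0]+.5)*24).astype(int)],True,col,1)
th=np.linspace(0,6.28,50); P=np.c_[C[0]+.024*np.cos(th),C[1]+.024*np.sin(th),0*th+.082]
cv2.polylines(B,[((proj(d,P)-[x0,y0]+.5)*24).astype(int)],True,(255,0,0),1)
X=np.hstack([A,B]); X=cv2.resize(X,(790,int(790*X.shape[0]/X.shape[1]))); cv2.imwrite('pics/k10.png',X)
# rim & inner floor ellipses
k=((g<75)).astype(np.uint8); w=np.zeros_like(k); w[y0:y0+n,x0:x0+n+2]=1
c=max(cv2.findContours(k*w,0,1)[0],key=cv2.contourArea); e=cv2.fitEllipse(c); print(e, ray(d,e[0],.082), ray(d,e[0],.095))
E
```

```text
[[152 166 179 185 187 186 184 186 187 188 187 188 186 186 180]
 [172 183 188 187 182 172 167 170 172 173 173 178 183 187 187]
 [184 190 187 181 162 138 124 124 128 129 133 144 161 176 186]
 [188 189 180 162 127  92  69  66  68  68  75  93 121 149 171]
 [190 182 161 126  86  52  37  32  30  30  34  47  70 105 139]
 [189 168 130  84  47  30  28  26  23  22  21  25  35  60  97]
 [184 154  99  47  21  18  21  24  25  24  20  21  22  32  61]
 [178 139  79  31  14  11  15  19  22  24  25  20  20  22  39]
 [169 126  67  30  16  13  10  12  17  21  22  23  22  20  30]
 [165 117  60  29  21  18  12  13  12  14  20  21  23  21  25]
 [165 118  63  31  25  21  17  13   8   8  15  20  20  22  25]
 [169 131  75  35  25  23  21  18  15  14  10  12  17  22  28]
 [173 145  88  42  27  26  25  22  19  15  11  10  12  16  33]
 [173 153 107  57  33  27  28  25  23  22  17  11  11  21  50]]
((316.5587158203125, 200.41111755371094), (12.519901275634766, 13.122468948364258), 119.84260559082031) [ 0.56256643 -0.04288203  0.082     ] [ 0.5601216 -0.0409784  0.095    ]
```

View pics/k10.png

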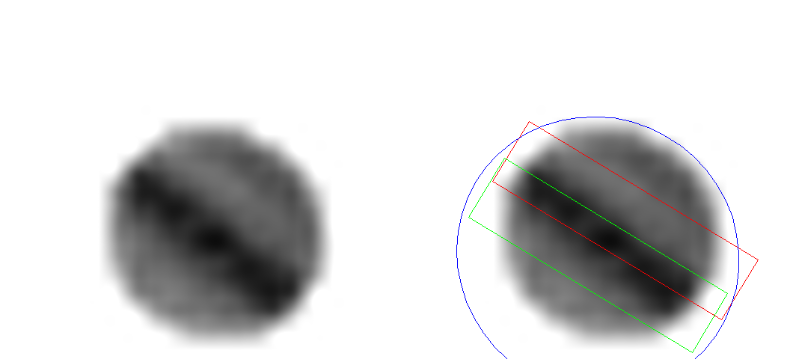

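```bash
cat > fit.py <<'E'
from h import *
import pickle
from scipy.optimize import least_squares
m=np.load('mtop.npy'); d=pickle.load(open('topcal.pkl','rb'))
g=m.mean(2); x0,y0,n=306,190,21; obs=g[y0:y0+n,x0:x0+n]; S=12
th=np.linspace(0,2*np.pi,90)
def ren(p):
    cx,cy,a,r,bl,isk,itop,iside,ifl,zs=p
    u=np.array([np.cos(a),np.sin(a)]); v=np.array([-u[1],u[0]]); C=np.array([cx,cy])
    im=np.full((n*S,n*S),ifl,np.float32)
    def poly(P,val): cv2.fillPoly(im,[np.round((cv2.convexHull(proj(d,P).astype(np.float32))[:,0]-[x0,y0]+.5)*S*16).astype(np.int32)],float(val),cv2.LINE_8,4)
    ci=lambda r,z:np.c_[cx+r*np.cos(th),cy+r*np.sin(th),0*th+z]
    poly(np.vstack([ci(r,.075),ci(r,.082)]),isk)
    cs=lambda z:np.array([[*(C+sx*.022*u+sy*.006*v),z] for sx,sy in((1,1),(1,-1),(-1,-1),(-1,1))])
    poly(np.vstack([cs(.082),cs(.114)]),iside); poly(cs(.114),itop)
    im=cv2.GaussianBlur(im,(0,0),max(bl,.2)*S)
    return cv2.resize(im,(n,n),interpolation=cv2.INTER_AREA)
W=(np.hypot(*np.meshgrid(np.arange(n)-10.5,np.arange(n)-10.5))<9)*np.where(obs<60,8,1.)
best=None
for a0 in np.radians([35,50,65,80]):
    sc=np.array([.003,.003,.1,.003,.3,5,5,5,10,1])
    p0=np.array([.5585,-.0405,a0,.0225,.9,24,22,8,187,0])
    r=least_squares(lambda q:((ren(p0+q*sc)-obs)*W).ravel(),np.zeros(10),diff_step=.05,x_scale=1)
    p=p0+r.x*sc; print(round(r.cost),np.round(p[:2],4),np.degrees(p[2]).round(1),p[3].round(4),p[4:9].round(1))
E
python3 fit.py
```

```text
2067554 [ 0.5585 -0.0405] 35.0 0.0225 [  0.9  24.   22.    8.  187. ]
1996123 [ 0.5585 -0.0405] 50.0 0.0225 [  0.5  24.   22.    8.  187. ]
2039858 [ 0.5585 -0.0405] 65.0 0.0225 [  0.5  24.   22.    8.  187. ]
2009709 [ 0.5585 -0.0405] 80.0 0.0225 [  0.5  24.   22.    8.  187. ]
```

```bash
sed -i 's/r=least_squares.*/from scipy.optimize import minimize; r=minimize(lambda q:(((ren(p0+q*sc)-obs)*W)**2).sum(),np.zeros(10),method="Powell",options=dict(maxiter=12)); r.cost=r.fun/; s/np.arange(n)-10.5/np.arange(n)-10/g' fit.py; timeout 500 python3 fit.py
```

```text
51924 [ 0.563  -0.0431] 51.7 0.0229 [  1.1  24.5  23.9   4.9 206.2]
54122 [ 0.5629 -0.0431] 52.2 0.0226 [  1.1  24.3  23.9   5.4 199.3]
54329 [ 0.5628 -0.0431] 52.0 0.0225 [  1.1  24.5  23.7   5.4 196.8]
54957 [ 0.563  -0.0431] 50.3 0.0225 [  1.1  24.3  24.    5.6 197.7]
```

```bash
python3 - <<'E'
from h import *
import pickle
m=np.load('mtop.npy').astype(np.uint8)[...,::-1]; d=pickle.load(open('topcal.pkl','rb'))
x0,y0,f=296,178,8; n=46
A=cv2.resize(m[y0:y0+n,x0:x0+n],None,fx=f,fy=f,interpolation=cv2.INTER_CUBIC); out=[]
th=np.linspace(0,6.28,60)
for C in ((.559,-.041),(.5625,-.043)):
    B=A.copy()
    for r,z,c in ((.046,.13,(0,0,255)),(.04,.13,(0,0,255)),(.046,.075,(0,255,0)),(.04,.075,(255,0,0))):
        P=np.c_[C[0]+r*np.cos(th),C[1]+r*np.sin(th),0*th+z]
        cv2.polylines(B,[((proj(d,P)-[x0,y0]+.5)*f).astype(int)],True,c,1)
    out.append(B)
cv2.imwrite('pics/k11.png',np.hstack(out))
E
```

```text
(no output)
```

View pics/k11.png

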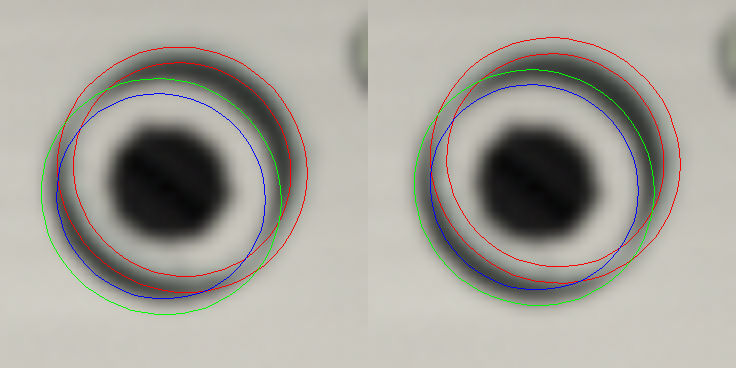

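```bash
python3 - <<'E'
from h import *
print(todelta([.5628,-.043,.20],-38.5),get_obs()['eef_pos'])
E
```

```text
(array([122.8, 374.5,  13.5]), np.float64(-0.02), np.float64(38.48)) [0.44015464 0.33153306 0.21346555]
```

>>> {"name": "apply_moves", "arguments": {"deltas": [{"dx":122.8,"dy":374.5,"dz":0,"turn":38.5,"gripper":32},{"dx":122.8,"dy":374.5,"dz":0,"turn":38.5,"gripper":32},{"dx":122.8,"dy":374.5,"dz":0,"turn":38.5,"gripper":32},{"dx":122.8,"dy":374.5,"dz":0,"turn":38.5,"gripper":32},{"dx":122.8,"dy":374.5,"dz":0,"turn":38.5,"gripper":32},{"dx":122.8,"dy":374.5,"dz":0,"turn":38.5,"gripper":32},{"dx":122.8,"dy":374.5,"dz":0,"turn":38.5,"gripper":32},{"dx":122.8,"dy":374.5,"dz":0,"turn":38.5,"gripper":32},{"dx":122.8,"dy":374.5,"dz":0,"turn":38.5,"gripper":32},{"dx":122.8,"dy":374.5,"dz":13,"turn":38.5,"gripper":32},{"dx":122.8,"dy":374.5,"dz":40,"turn":38.5,"gripper":32},{"dx":122.8,"dy":374.5,"dz":58,"turn":38.5,"gripper":32},{"dx":122.8,"dy":374.5,"dz":58,"turn":38.5,"gripper":32},{"dx":122.8,"dy":374.5,"dz":58,"turn":38.5,"gripper":32}]}}

```text
t: 10.35
eef_pos: [0.5625, -0.0418, 0.1553]
orientation: [0.944, -0.329, -0.0, 0.0]
contact_force: [-0.4, -0.2, -0.3]
grip_width: 0.373
```

```bash
python3 - <<'E'
from h import *
F=[];T=[];E=[];P=[]
for i in range(4):
    s=camera('side'); o=get_obs(); F.append(o['contact_force']);T.append(o['ft_torque']);E.append(o['effort'][5]);P.append(o['eef_pos'])
print(o['t'],np.array(P),np.round(F,2),np.round(T,3),np.round(E,4),o['grip_width'],o['joint_positions'])
im=cv2.cvtColor(s['image'],cv2.COLOR_RGB2BGR)[130:210,250:340]
cv2.imwrite('pics/c12.png',cv2.resize(im,None,fx=7,fy=7,interpolation=cv2.INTER_CUBIC))
print(todelta([.5628,-.043,.088],-38.5))
E
```

```text
10.55 [[ 0.56312141 -0.04203387  0.15609916]
 [ 0.56341544 -0.04229479  0.15650008]
 [ 0.56351194 -0.04251419  0.1566734 ]
 [ 0.56345411 -0.04267601  0.15664771]] [[ 0.15 -0.03 -0.23]
 [-0.28  0.04  0.08]
 [-0.87  0.   -0.09]
 [ 0.25  0.1  -0.62]] [[-0.034  0.054  0.025]
 [ 0.048  0.004  0.027]
 [-0.007 -0.017  0.042]
 [-0.005 -0.092 -0.02 ]] [0.0016 0.0013 0.001  0.0007] 0.37148316402472586 [-9.59248040e-02  3.60170192e-01  1.70258087e+00 -4.79687506e-05
  1.07653005e+00  5.75739795e-01]
(array([-0.4,  0.7, 68.6]), np.float64(-38.48), np.float64(0.02))
```

View pics/c12.png

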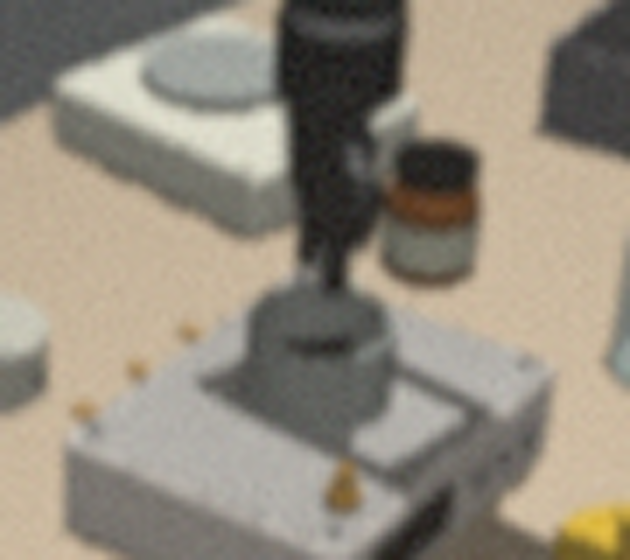

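>>> {"name": "apply_moves", "arguments": {"deltas": [{"dx":0,"dy":0.5,"dz":20,"turn":0,"gripper":30},{"dx":0,"dy":0.5,"dz":38,"turn":0,"gripper":30},{"dx":0,"dy":0.5,"dz":38,"turn":0,"gripper":30}]}}

```text
t: 10.85
eef_pos: [0.5612, -0.0432, 0.1161]
orientation: [0.944, -0.33, -0.002, 0.0]
contact_force: [-0.3, 0.0, 0.2]
grip_width: 0.351
```

>>> {"name": "apply_moves", "arguments": {"deltas": [{"dx":0,"dy":0,"dz":8,"turn":0,"gripper":30},{"dx":0,"dy":0,"dz":12,"turn":0,"gripper":30},{"dx":0,"dy":0,"dz":12,"turn":0,"gripper":30}]}}

```text
t: 11.15
eef_pos: [0.5625, -0.0434, 0.1055]
orientation: [0.944, -0.33, -0.0, 0.0]
contact_force: [0.5, 0.8, 0.6]
grip_width: 0.351
```

>>> {"name": "apply_moves", "arguments": {"deltas": [{"dx":0,"dy":0,"dz":8,"turn":0,"gripper":30},{"dx":0,"dy":0,"dz":14,"turn":0,"gripper":30},{"dx":0,"dy":0,"dz":14,"turn":0,"gripper":30}]}}

```text
t: 11.45
eef_pos: [0.5618, -0.0434, 0.0905]
orientation: [0.944, -0.33, -0.001, 0.0]
contact_force: [0.3, 1.0, -0.3]
grip_width: 0.353
```

>>> {"name": "apply_moves", "arguments": {"deltas": [{"dx":0,"dy":0,"dz":2.5,"turn":0,"gripper":24},{"dx":0,"dy":0,"dz":2.5,"turn":0,"gripper":18},{"dx":0,"dy":0,"dz":2.5,"turn":0,"gripper":15}], "squeeze": 25}}

```text
t: 11.75
eef_pos: [0.5626, -0.0434, 0.0891]
orientation: [0.944, -0.33, 0.0, 0.0]
contact_force: [1.1, 0.3, 0.5]
grip_width: 0.174
```

```bash
cat > rd.py <<'E'
from h import *
import sys
n=int(sys.argv[1]) if len(sys.argv)>1 else 3
L=[]
for i in range(n):
    camera('side'); o=get_obs(); L.append(np.r_[o['contact_force'],o['ft_torque'],o['effort'][5],o['eef_pos'],todelta([0,0,0],0,o)[1]])
L=np.array(L); m=L.mean(0)
print('t',o['t'],'F',m[:3].round(2),'T',m[3:6].round(3),'eff6',L[:,6].round(4),'pos',m[7:10].round(4),'yaw',L[-1,10],'grip',round(o['grip_width']*85.4,2),'q6',round(np.degrees(o['joint_positions'][5]),2))
E
python3 rd.py
```

```text
t 11.9 F [0.25 0.29 0.36] T [-0.017 -0.007  0.005] eff6 [-0.  0.  0.] pos [ 0.5627 -0.0434  0.0892] yaw -38.52 grip 15.47 q6 32.94
```

>>> {"name": "apply_moves", "arguments": {"deltas": [{"dx":0,"dy":0,"dz":0,"turn":0,"gripper":8},{"dx":0,"dy":0,"dz":0,"turn":0,"gripper":2},{"dx":0,"dy":0,"dz":0,"turn":0,"gripper":2},{"dx":0,"dy":0,"dz":0,"turn":0,"gripper":2}], "squeeze": 25}}

```text
t: 12.3
eef_pos: [0.5631, -0.0437, 0.0893]
orientation: [0.944, -0.33, 0.001, 0.0]
contact_force: [1.3, -2.5, 1.9]
grip_width: 0.138
```

```bash
python3 rd.py
```

```text
t 12.45 F [ 1.68 -1.9   1.34] T [-0.454 -0.267 -0.046] eff6 [-0.0387 -0.0393 -0.0398] pos [ 0.563  -0.0437  0.0893] yaw -38.51 grip 11.46 q6 32.94
```

>>> {"name": "apply_moves", "arguments": {"deltas": [{"dx":0,"dy":0,"dz":0,"turn":3,"gripper":2},{"dx":0,"dy":0,"dz":0,"turn":6,"gripper":2},{"dx":0,"dy":0,"dz":0,"turn":10,"gripper":2},{"dx":0,"dy":0,"dz":0,"turn":10,"gripper":2}]}}

```text
t: 12.85
eef_pos: [0.5632, -0.0438, 0.0893]
orientation: [0.912, -0.411, 0.001, 0.0]
contact_force: [2.5, -3.5, 1.5]
grip_width: 0.137
```

```bash
python3 rd.py
```

```text
t 13.0 F [ 2.42 -3.19  1.7 ] T [-0.624 -0.513 -0.028] eff6 [ 0.0301 -0.0361 -0.0408] pos [ 0.5632 -0.0438  0.0893] yaw -48.45 grip 11.29 q6 42.88
```

>>> {"name": "apply_moves", "arguments": {"deltas": [{"dx":0,"dy":0,"dz":0,"turn":2,"gripper":2},{"dx":0,"dy":0,"dz":0,"turn":4,"gripper":2},{"dx":0,"dy":0,"dz":0,"turn":6,"gripper":2}]}}

```text
t: 13.3
eef_pos: [0.5633, -0.0439, 0.0893]
orientation: [0.889, -0.458, 0.001, 0.0]
contact_force: [3.0, -4.1, 1.2]
grip_width: 0.137
```

```bash
cat > r1.py <<'E'
from h import *
o=get_obs(); print('t',o['t'],'eff6',round(o['effort'][5],4),'v6',round(o['qvel'][5],3),'T',np.round(o['ft_torque'],3),'F',np.round(o['contact_force'],1),'yaw',todelta([0,0,0],0,o)[1],'q6',round(np.degrees(o['joint_positions'][5]),2))
E
python3 r1.py; python3 rd.py 4
```

```text
t 13.3 eff6 -0.2135 v6 0.345 T [-0.712 -0.606  0.119] F [ 3.  -4.1  1.2] yaw -54.51 q6 48.95
t 13.5 F [ 2.63 -4.12  1.78] T [-0.708 -0.566 -0.042] eff6 [ 0.114   0.0602 -0.0291 -0.0489] pos [ 0.5633 -0.0439  0.0893] yaw -54.46 grip 11.45 q6 48.89
```

>>> {"name": "apply_moves", "arguments": {"deltas": [{"dx":0,"dy":0,"dz":0,"turn":0.6,"gripper":2},{"dx":0,"dy":0,"dz":0,"turn":1.2,"gripper":2},{"dx":0,"dy":0,"dz":0,"turn":1.8,"gripper":2},{"dx":0,"dy":0,"dz":0,"turn":2.4,"gripper":2},{"dx":0,"dy":0,"dz":0,"turn":3.0,"gripper":2},{"dx":0,"dy":0,"dz":0,"turn":3.6,"gripper":2}]}}

```text
t: 14.1
eef_pos: [0.5633, -0.0439, 0.0893]
orientation: [0.874, -0.485, 0.001, -0.0]
contact_force: [3.6, -4.3, 1.6]
grip_width: 0.134
```

```bash
python3 r1.py; python3 rd.py 3
```

```text
t 14.1 eff6 -0.017 v6 0.102 T [-0.684 -0.575  0.042] F [ 3.6 -4.3  1.6] yaw -58.05 q6 52.49
t 14.25 F [ 3.5  -4.32  1.44] T [-0.75  -0.607  0.015] eff6 [0.0681 0.0376 0.0053] pos [ 0.5633 -0.0439  0.0893] yaw -58.04 grip 11.78 q6 52.48
```

>>> {"name": "apply_moves", "arguments": {"deltas": [{"dx":0,"dy":0,"dz":0,"turn":0.6,"gripper":2},{"dx":0,"dy":0,"dz":0,"turn":1.2,"gripper":2},{"dx":0,"dy":0,"dz":0,"turn":1.8,"gripper":2},{"dx":0,"dy":0,"dz":0,"turn":2.4,"gripper":2},{"dx":0,"dy":0,"dz":0,"turn":3.0,"gripper":2},{"dx":0,"dy":0,"dz":0,"turn":3.6,"gripper":2}]}}

```text
t: 14.85
eef_pos: [0.5633, -0.044, 0.0893]
orientation: [0.859, -0.512, 0.001, -0.0]
contact_force: [2.9, -4.5, 1.4]
grip_width: 0.128
```

```bash
python3 r1.py; python3 rd.py 3
```

```text
t 14.85 eff6 -0.0167 v6 0.103 T [-0.771 -0.62   0.061] F [ 2.9 -4.5  1.4] yaw -61.65 q6 56.09
t 15.0 F [ 3.13 -4.74  1.13] T [-0.791 -0.566  0.013] eff6 [0.0684 0.038  0.0057] pos [ 0.5634 -0.044   0.0893] yaw -61.64 grip 11.4 q6 56.08
```

>>> {"name": "apply_moves", "arguments": {"deltas": [{"dx":0,"dy":0,"dz":0,"turn":0.6,"gripper":2},{"dx":0,"dy":0,"dz":0,"turn":1.2,"gripper":2},{"dx":0,"dy":0,"dz":0,"turn":1.8,"gripper":2},{"dx":0,"dy":0,"dz":0,"turn":2.4,"gripper":2},{"dx":0,"dy":0,"dz":0,"turn":3.0,"gripper":2},{"dx":0,"dy":0,"dz":0,"turn":3.6,"gripper":2}]}}

```text
t: 15.6
eef_pos: [0.5634, -0.044, 0.0893]
orientation: [0.842, -0.539, 0.001, -0.0]
contact_force: [3.2, -4.2, 0.5]
grip_width: 0.135
```

```bash
python3 r1.py; python3 rd.py 3
```

```text
t 15.6 eff6 -0.0165 v6 0.103 T [-0.783 -0.58   0.061] F [ 3.2 -4.2  0.5] yaw -65.25 q6 59.7
t 15.75 F [ 3.58 -4.78  1.23] T [-0.767 -0.606  0.029] eff6 [0.0686 0.0384 0.0061] pos [ 0.5634 -0.044   0.0893] yaw -65.24 grip 11.32 q6 59.68
```

>>> {"name": "apply_moves", "arguments": {"deltas": [{"dx":0,"dy":0,"dz":0,"turn":0.6,"gripper":2},{"dx":0,"dy":0,"dz":0,"turn":1.2,"gripper":2},{"dx":0,"dy":0,"dz":0,"turn":1.8,"gripper":2},{"dx":0,"dy":0,"dz":0,"turn":2.4,"gripper":2},{"dx":0,"dy":0,"dz":0,"turn":3.0,"gripper":2},{"dx":0,"dy":0,"dz":0,"turn":3.6,"gripper":2}]}}

```text
t: 16.35
eef_pos: [0.5634, -0.0441, 0.0893]
orientation: [0.825, -0.565, 0.001, -0.0]
contact_force: [2.2, -5.8, 0.9]
grip_width: 0.134
```

```bash
python3 r1.py; python3 rd.py 3
```

```text
t 16.35 eff6 -0.0163 v6 0.104 T [-0.823 -0.59   0.01 ] F [ 2.2 -5.8  0.9] yaw -68.85 q6 63.3
t 16.5 F [ 3.86 -5.09  1.61] T [-0.824 -0.631 -0.003] eff6 [0.0688 0.0388 0.0064] pos [ 0.5634 -0.0441  0.0893] yaw -68.84 grip 11.56 q6 63.28
```

>>> {"name": "apply_moves", "arguments": {"deltas": [{"dx":0,"dy":0,"dz":0,"turn":0.6,"gripper":2},{"dx":0,"dy":0,"dz":0,"turn":1.2,"gripper":2},{"dx":0,"dy":0,"dz":0,"turn":1.8,"gripper":2},{"dx":0,"dy":0,"dz":0,"turn":2.4,"gripper":2},{"dx":0,"dy":0,"dz":0,"turn":3.0,"gripper":2},{"dx":0,"dy":0,"dz":0,"turn":3.6,"gripper":2}]}}

```text
t: 17.1
eef_pos: [0.5635, -0.0441, 0.0893]
orientation: [0.807, -0.591, 0.001, -0.0]
contact_force: [3.6, -5.8, 1.1]
grip_width: 0.133
```

```bash
python3 r1.py; python3 rd.py 3
```

```text
t 17.1 eff6 -0.0162 v6 0.103 T [-0.852 -0.605  0.125] F [ 3.6 -5.8  1.1] yaw -72.44 q6 66.89
t 17.25 F [ 3.4  -5.    1.44] T [-0.898 -0.618  0.022] eff6 [0.069  0.039  0.0066] pos [ 0.5634 -0.0442  0.0893] yaw -72.43 grip 11.5 q6 66.88
```

>>> {"name": "apply_moves", "arguments": {"deltas": [{"dx":0,"dy":0,"dz":0,"turn":0.6,"gripper":2},{"dx":0,"dy":0,"dz":0,"turn":1.2,"gripper":2},{"dx":0,"dy":0,"dz":0,"turn":1.8,"gripper":2},{"dx":0,"dy":0,"dz":0,"turn":2.4,"gripper":2},{"dx":0,"dy":0,"dz":0,"turn":3.0,"gripper":2},{"dx":0,"dy":0,"dz":0,"turn":3.6,"gripper":2}]}}

```text
t: 17.85
eef_pos: [0.5635, -0.0442, 0.0893]
orientation: [0.788, -0.616, 0.001, -0.0]
contact_force: [3.8, -5.8, 1.1]
grip_width: 0.136
```

```bash
python3 r1.py; python3 rd.py 3
```

```text
t 17.85 eff6 -0.016 v6 0.103 T [-0.886 -0.615  0.072] F [ 3.8 -5.8  1.1] yaw -76.04 q6 70.5
t 18.0 F [ 3.5  -5.25  1.68] T [-0.936 -0.662  0.021] eff6 [0.0692 0.0393 0.0069] pos [ 0.5635 -0.0442  0.0893] yaw -76.03 grip 11.54 q6 70.48
```

>>> {"name": "apply_moves", "arguments": {"deltas": [{"dx":0,"dy":0,"dz":0,"turn":0.6,"gripper":2},{"dx":0,"dy":0,"dz":0,"turn":1.2,"gripper":2},{"dx":0,"dy":0,"dz":0,"turn":1.8,"gripper":2},{"dx":0,"dy":0,"dz":0,"turn":2.4,"gripper":2},{"dx":0,"dy":0,"dz":0,"turn":3.0,"gripper":2},{"dx":0,"dy":0,"dz":0,"turn":3.6,"gripper":2}]}}

```text
t: 18.6
eef_pos: [0.5635, -0.0443, 0.0893]
orientation: [0.768, -0.64, 0.001, -0.0]
contact_force: [3.3, -5.4, 0.7]
grip_width: 0.133
```

```bash
python3 r1.py; python3 rd.py 3
```

```text
t 18.6 eff6 -0.0159 v6 0.104 T [-0.98  -0.644  0.105] F [ 3.3 -5.4  0.7] yaw -79.64 q6 74.09
t 18.75 F [ 3.79 -5.89  1.05] T [-0.942 -0.609 -0.011] eff6 [0.0695 0.0396 0.0072] pos [ 0.5635 -0.0443  0.0893] yaw -79.63 grip 11.67 q6 74.08
```

>>> {"name": "apply_moves", "arguments": {"deltas": [{"dx":0,"dy":0,"dz":0,"turn":0.6,"gripper":2},{"dx":0,"dy":0,"dz":0,"turn":1.2,"gripper":2},{"dx":0,"dy":0,"dz":0,"turn":1.8,"gripper":2},{"dx":0,"dy":0,"dz":0,"turn":2.4,"gripper":2},{"dx":0,"dy":0,"dz":0,"turn":3.0,"gripper":2},{"dx":0,"dy":0,"dz":0,"turn":3.6,"gripper":2}]}}

```text
t: 19.35
eef_pos: [0.5635, -0.0443, 0.0893]
orientation: [0.748, -0.664, 0.002, -0.0]
contact_force: [4.4, -5.9, 0.9]
grip_width: 0.136
```

```bash
python3 r1.py; python3 rd.py 3
```

```text
t 19.35 eff6 -0.0158 v6 0.104 T [-1.046 -0.668  0.023] F [ 4.4 -5.9  0.9] yaw -83.23 q6 77.69
t 19.5 F [ 3.6  -5.18  1.15] T [-1.011 -0.634 -0.017] eff6 [0.0696 0.0398 0.0074] pos [ 0.5635 -0.0443  0.0893] yaw -83.23 grip 11.76 q6 77.68
```

>>> {"name": "apply_moves", "arguments": {"deltas": [{"dx":0,"dy":0,"dz":0,"turn":0.6,"gripper":2},{"dx":0,"dy":0,"dz":0,"turn":1.2,"gripper":2},{"dx":0,"dy":0,"dz":0,"turn":1.8,"gripper":2},{"dx":0,"dy":0,"dz":0,"turn":2.4,"gripper":2},{"dx":0,"dy":0,"dz":0,"turn":3.0,"gripper":2},{"dx":0,"dy":0,"dz":0,"turn":3.6,"gripper":2}]}}

```text
t: 20.1
eef_pos: [0.5635, -0.0444, 0.0893]
orientation: [0.726, -0.687, 0.002, -0.0]
contact_force: [3.1, -6.4, 0.6]
grip_width: 0.135
```

```bash
python3 r1.py; python3 rd.py 3
```

```text
t 20.1 eff6 -0.0157 v6 0.105 T [-1.017 -0.613  0.05 ] F [ 3.1 -6.4  0.6] yaw -86.83 q6 81.3
t 20.25 F [ 3.56 -6.01  0.95] T [-1.059e+00 -6.370e-01 -1.000e-03] eff6 [0.0698 0.04   0.0076] pos [ 0.5635 -0.0444  0.0893] yaw -86.82 grip 11.38 q6 81.28
```

>>> {"name": "apply_moves", "arguments": {"deltas": [{"dx":0,"dy":0,"dz":0,"turn":0.6,"gripper":2},{"dx":0,"dy":0,"dz":0,"turn":1.2,"gripper":2},{"dx":0,"dy":0,"dz":0,"turn":1.8,"gripper":2},{"dx":0,"dy":0,"dz":0,"turn":2.4,"gripper":2},{"dx":0,"dy":0,"dz":0,"turn":3.0,"gripper":2},{"dx":0,"dy":0,"dz":0,"turn":3.6,"gripper":2}]}}

```text
t: 20.85
eef_pos: [0.5635, -0.0445, 0.0893]
orientation: [-0.704, 0.71, -0.002, 0.0]
contact_force: [4.0, -5.7, 1.4]
grip_width: 0.137
```

```bash
python3 r1.py; python3 rd.py 3
```

```text
t 20.85 eff6 -0.0156 v6 0.103 T [-1.104 -0.68   0.007] F [ 4.  -5.7  1.4] yaw -90.43 q6 84.9
t 21.0 F [ 3.96 -5.84  1.13] T [-1.092 -0.67   0.002] eff6 [0.0699 0.0402 0.0078] pos [ 0.5635 -0.0445  0.0893] yaw -90.42 grip 11.69 q6 84.88
```

>>> {"name": "apply_moves", "arguments": {"deltas": [{"dx":0,"dy":0,"dz":0,"turn":0.6,"gripper":2},{"dx":0,"dy":0,"dz":0,"turn":1.2,"gripper":2},{"dx":0,"dy":0,"dz":0,"turn":1.8,"gripper":2},{"dx":0,"dy":0,"dz":0,"turn":2.4,"gripper":2},{"dx":0,"dy":0,"dz":0,"turn":3.0,"gripper":2},{"dx":0,"dy":0,"dz":0,"turn":3.6,"gripper":2}]}}

```text
t: 21.6
eef_pos: [0.5636, -0.0446, 0.0893]
orientation: [-0.682, 0.732, -0.002, 0.0]
contact_force: [3.0, -6.9, 0.5]
grip_width: 0.134
```

```bash
python3 r1.py; python3 rd.py 3
```

```text
t 21.6 eff6 -0.0156 v6 0.104 T [-1.143 -0.632  0.119] F [ 3.  -6.9  0.5] yaw -94.03 q6 88.5
t 21.75 F [ 3.44 -6.07  0.78] T [-1.139e+00 -6.450e-01  1.000e-03] eff6 [0.0701 0.0403 0.008 ] pos [ 0.5635 -0.0446  0.0893] yaw -94.02 grip 11.54 q6 88.48
```

>>> {"name": "apply_moves", "arguments": {"deltas": [{"dx":0,"dy":0,"dz":0,"turn":0.6,"gripper":2},{"dx":0,"dy":0,"dz":0,"turn":1.2,"gripper":2},{"dx":0,"dy":0,"dz":0,"turn":1.8,"gripper":2},{"dx":0,"dy":0,"dz":0,"turn":2.4,"gripper":2},{"dx":0,"dy":0,"dz":0,"turn":3.0,"gripper":2},{"dx":0,"dy":0,"dz":0,"turn":3.6,"gripper":2}]}}

```text
t: 22.35
eef_pos: [0.5635, -0.0447, 0.0893]
orientation: [-0.658, 0.753, -0.002, 0.0]
contact_force: [3.8, -6.2, 1.1]
grip_width: 0.133
```

```bash
python3 r1.py; python3 rd.py 3
```

```text
t 22.35 eff6 -0.0157 v6 0.102 T [-1.194 -0.659  0.078] F [ 3.8 -6.2  1.1] yaw -97.63 q6 92.1
t 22.5 F [ 3.55 -6.53  0.54] T [-1.142e+00 -6.490e-01  1.000e-03] eff6 [0.0702 0.0405 0.0081] pos [ 0.5635 -0.0447  0.0893] yaw -97.61 grip 11.58 q6 92.08
```

>>> {"name": "apply_moves", "arguments": {"deltas": [{"dx":0,"dy":0,"dz":0,"turn":0.6,"gripper":2},{"dx":0,"dy":0,"dz":0,"turn":1.2,"gripper":2},{"dx":0,"dy":0,"dz":0,"turn":1.8,"gripper":2},{"dx":0,"dy":0,"dz":0,"turn":2.4,"gripper":2},{"dx":0,"dy":0,"dz":0,"turn":3.0,"gripper":2},{"dx":0,"dy":0,"dz":0,"turn":3.6,"gripper":2}]}}

```text
t: 23.1
eef_pos: [0.5635, -0.0447, 0.0893]
orientation: [-0.635, 0.773, -0.002, 0.0]
contact_force: [4.2, -7.0, 1.3]
grip_width: 0.133
```

```bash
python3 r1.py; python3 rd.py 3
```

```text
t 23.1 eff6 0.1205 v6 0.104 T [-1.166 -0.686  0.257] F [ 4.2 -7.   1.3] yaw -101.2 q6 95.68
t 23.25 F [ 3.84 -6.7   0.92] T [-1.199 -0.677  0.184] eff6 [0.2127 0.2184 0.1898] pos [ 0.5635 -0.0447  0.0893] yaw -101.17 grip 11.41 q6 95.65
```

>>> {"name": "apply_moves", "arguments": {"deltas": [{"dx":0,"dy":0,"dz":0,"turn":0.6,"gripper":2},{"dx":0,"dy":0,"dz":0,"turn":1.2,"gripper":2},{"dx":0,"dy":0,"dz":0,"turn":1.8,"gripper":2},{"dx":0,"dy":0,"dz":0,"turn":2.4,"gripper":2}]}}

```text
t: 23.65
eef_pos: [0.5635, -0.0448, 0.0893]
orientation: [-0.619, 0.786, -0.002, 0.0]
contact_force: [4.5, -6.6, 1.7]
grip_width: 0.132
```

```bash
python3 r1.py; python3 rd.py 5
```

```text
t 23.65 eff6 0.1684 v6 0.103 T [-1.195 -0.667  0.306] F [ 4.5 -6.6  1.7] yaw -103.58 q6 98.07
t 23.9 F [ 3.37 -6.8   0.28] T [-1.209 -0.665  0.222] eff6 [0.2607 0.2664 0.2378 0.2309 0.2297] pos [ 0.5635 -0.0448  0.0893] yaw -103.57 grip 11.39 q6 98.05
```

>>> {"name": "apply_moves", "arguments": {"deltas": [{"dx":0,"dy":0,"dz":0,"turn":0.5,"gripper":2},{"dx":0,"dy":0,"dz":0,"turn":1.0,"gripper":2}]}}

```text
t: 24.1
eef_pos: [0.5635, -0.0448, 0.0893]
orientation: [-0.612, 0.791, -0.002, 0.0]
contact_force: [3.4, -6.3, 0.4]
grip_width: 0.137
```

```bash
python3 r1.py; python3 rd.py 8
```

```text
t 24.1 eff6 0.2006 v6 0.087 T [-1.26  -0.686  0.29 ] F [ 3.4 -6.3  0.4] yaw -104.57 q6 99.06
t 24.5 F [ 3.42 -6.77  0.68] T [-1.213 -0.655  0.232] eff6 [0.2759 0.2798 0.2563 0.2507 0.2497 0.2497 0.2497 0.2497] pos [ 0.5635 -0.0448  0.0893] yaw -104.56 grip 11.67 q6 99.04
```

>>> {"name": "apply_moves", "arguments": {"deltas": [{"dx":0,"dy":0,"dz":0,"turn":0,"gripper":18},{"dx":0,"dy":0,"dz":0,"turn":0,"gripper":30},{"dx":0,"dy":0,"dz":0,"turn":0,"gripper":30},{"dx":0,"dy":0,"dz":-6,"turn":0,"gripper":30},{"dx":0,"dy":0,"dz":-20,"turn":0,"gripper":30},{"dx":0,"dy":0,"dz":-50,"turn":0,"gripper":30},{"dx":0,"dy":0,"dz":-90,"turn":0,"gripper":30},{"dx":0,"dy":0,"dz":-115,"turn":0,"gripper":40},{"dx":0,"dy":0,"dz":-115,"turn":0,"gripper":50}]}}

```text
t: 25.4
eef_pos: [0.5646, -0.0434, 0.2086]
orientation: [-0.611, 0.792, -0.003, 0.003]
contact_force: [0.5, -0.2, 0.3]
grip_width: 0.583
```

```bash
python3 r1.py; python3 - <<'E'
from h import *
print(todelta([.4401,.3316,.205],0))
E
```

```text
t 25.4 eff6 0.0008 v6 0.001 T [-0.01   0.01  -0.015] F [ 0.5 -0.2  0.3] yaw -104.7 q6 99.13
(array([-331.1,  215.7,    2.3]), np.float64(-104.7), np.float64(-104.7))
```

```bash
python3 - <<'E'
from h import *
d=snap('top','t20'); s=snap('side','s20')
im=cv2.cvtColor(d['image'],cv2.COLOR_RGB2BGR)
x0,y0,f=165,210,6; B=cv2.resize(im[y0:y0+65,x0:x0+65],None,fx=f,fy=f,interpolation=cv2.INTER_CUBIC)
th=np.linspace(0,6.28,60)
for r,z,c in ((.049,.022,(0,0,255)),(.012,.05,(0,255,0))):
    P=np.c_[.4401+r*np.cos(th),.3316+r*np.sin(th),0*th+z]
    cv2.polylines(B,[((proj(d,P)-[x0,y0]+.5)*f).astype(int)],True,c,1)
im=cv2.cvtColor(s['image'],cv2.COLOR_RGB2BGR)
x0,y0=220,220; C=cv2.resize(im[y0:y0+65,x0:x0+65],None,fx=f,fy=f,interpolation=cv2.INTER_CUBIC)
for r,z,c in ((.049,.022,(0,0,255)),(.012,.05,(0,255,0))):
    P=np.c_[.4401+r*np.cos(th),.3316+r*np.sin(th),0*th+z]
    cv2.polylines(C,[((proj(s,P)-[x0,y0]+.5)*f).astype(int)],True,c,1)
cv2.imwrite('pics/c20.png',np.hstack([B,C]))
E
```

```text
(no output)
```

View pics/c20.png

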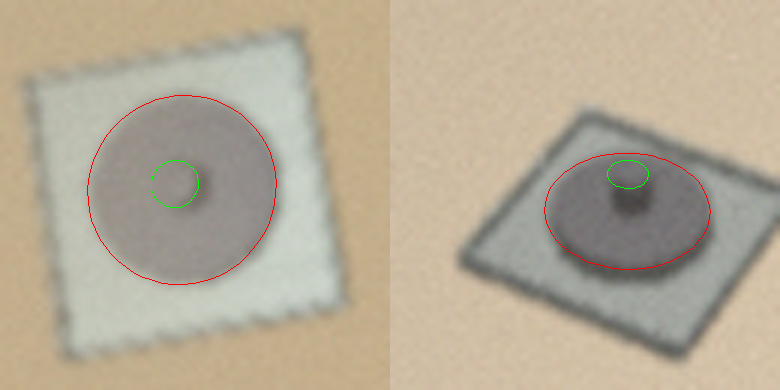

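>>> {"name": "apply_moves", "arguments": {"deltas": [{"dx":-331,"dy":216,"dz":0,"turn":-104.7,"gripper":50},{"dx":-331,"dy":216,"dz":0,"turn":-104.7,"gripper":50},{"dx":-331,"dy":216,"dz":0,"turn":-104.7,"gripper":50},{"dx":-331,"dy":216,"dz":0,"turn":-104.7,"gripper":50},{"dx":-331,"dy":216,"dz":0,"turn":-104.7,"gripper":50},{"dx":-331,"dy":216,"dz":0,"turn":-104.7,"gripper":50},{"dx":-331,"dy":216,"dz":0,"turn":-104.7,"gripper":50},{"dx":-331,"dy":216,"dz":0,"turn":-104.7,"gripper":50},{"dx":-331,"dy":216,"dz":0,"turn":-104.7,"gripper":50},{"dx":-331,"dy":216,"dz":0,"turn":-104.7,"gripper":50},{"dx":-331,"dy":216,"dz":0,"turn":-104.7,"gripper":50},{"dx":-331,"dy":216,"dz":0,"turn":-104.7,"gripper":50},{"dx":-331,"dy":216,"dz":0,"turn":-104.7,"gripper":50},{"dx":-331,"dy":216,"dz":0,"turn":-104.7,"gripper":50},{"dx":-331,"dy":216,"dz":40,"turn":-104.7,"gripper":50},{"dx":-331,"dy":216,"dz":80,"turn":-104.7,"gripper":50},{"dx":-331,"dy":216,"dz":110,"turn":-104.7,"gripper":50},{"dx":-331,"dy":216,"dz":110,"turn":-104.7,"gripper":50},{"dx":-331,"dy":216,"dz":110,"turn":-104.7,"gripper":50}]}}

```text
t: 27.4
eef_pos: [0.4379, 0.3316, 0.0941]
orientation: [1.0, -0.001, -0.0, 0.0]
contact_force: [0.5, 1.0, 0.5]
grip_width: 0.583
```

```bash
python3 rd.py 2; python3 - <<'E'
from h import *
print(todelta([.4401,.3316,.026],0))
E
```

```text
t 27.5 F [ 0.18 -0.34  0.18] T [-0.006  0.026  0.028] eff6 [0.0084 0.0066] pos [0.4387 0.3323 0.0955] yaw -0.07 grip 50.42 q6 36.01
(array([ 1.1,  0.9, 69.7]), np.float64(-0.07), np.float64(-0.07))
```

>>> {"name": "apply_moves", "arguments": {"deltas": [{"dx":1,"dy":0.7,"dz":35,"turn":0,"gripper":48},{"dx":1,"dy":0.7,"dz":60,"turn":0,"gripper":45},{"dx":1,"dy":0.7,"dz":69,"turn":0,"gripper":40},{"dx":1,"dy":0.7,"dz":69,"turn":0,"gripper":34},{"dx":1,"dy":0.7,"dz":69,"turn":0,"gripper":34}]}}

```text
t: 28.0
eef_pos: [0.4398, 0.3317, 0.0265]
orientation: [1.0, -0.0, 0.001, -0.001]
contact_force: [-0.7, 0.8, -0.2]
grip_width: 0.397
```

```bash
python3 rd.py 2
```

```text
t 28.1 F [-0.2  -0.71  0.12] T [ 0.033  0.007 -0.002] eff6 [0.0012 0.0009] pos [0.4398 0.3317 0.0267] yaw -0.02 grip 34.03 q6 35.86
```

>>> {"name": "apply_moves", "arguments": {"deltas": [{"dx":0,"dy":0,"dz":0,"turn":0,"gripper":24},{"dx":0,"dy":0,"dz":0,"turn":0,"gripper":15},{"dx":0,"dy":0,"dz":0,"turn":0,"gripper":15},{"dx":0,"dy":0,"dz":0,"turn":0,"gripper":15},{"dx":0,"dy":0,"dz":-5,"turn":0,"gripper":15},{"dx":0,"dy":0,"dz":-20,"turn":0,"gripper":15},{"dx":0,"dy":0,"dz":-60,"turn":0,"gripper":15},{"dx":0,"dy":0,"dz":-110,"turn":0,"gripper":15},{"dx":0,"dy":0,"dz":-160,"turn":0,"gripper":15},{"dx":0,"dy":0,"dz":-175,"turn":0,"gripper":15},{"dx":0,"dy":0,"dz":-175,"turn":0,"gripper":15},{"dx":0,"dy":0,"dz":-175,"turn":0,"gripper":15}], "squeeze": 35}}

```text
t: 29.3
eef_pos: [0.4378, 0.3303, 0.199]
orientation: [1.0, -0.0, -0.001, 0.001]
contact_force: [0.0, -0.9, -2.4]
grip_width: 0.265
```

```bash
python3 rd.py 2; python3 - <<'E'
from h import *
print(todelta([.5628,-.043,.2],0))
E
```

```text
t 29.4 F [ 0.08  0.09 -1.67] T [-0.011 -0.005 -0.008] eff6 [0.0001 0.0001] pos [0.4375 0.3301 0.1979] yaw -0.02 grip 22.8 q6 35.85
(array([125.4, 373. ,  -1.7]), np.float64(-0.02), np.float64(-0.02))
```

>>> {"name": "apply_moves", "arguments": {"deltas": [{"dx":122.7,"dy":375.7,"dz":0,"turn":0,"gripper":15},{"dx":122.7,"dy":375.7,"dz":0,"turn":0,"gripper":15},{"dx":122.7,"dy":375.7,"dz":0,"turn":0,"gripper":15},{"dx":122.7,"dy":375.7,"dz":0,"turn":0,"gripper":15},{"dx":122.7,"dy":375.7,"dz":0,"turn":0,"gripper":15},{"dx":122.7,"dy":375.7,"dz":0,"turn":0,"gripper":15},{"dx":122.7,"dy":375.7,"dz":0,"turn":0,"gripper":15},{"dx":122.7,"dy":375.7,"dz":0,"turn":0,"gripper":15},{"dx":122.7,"dy":375.7,"dz":0,"turn":0,"gripper":15},{"dx":122.7,"dy":375.7,"dz":20,"turn":0,"gripper":15},{"dx":122.7,"dy":375.7,"dz":35,"turn":0,"gripper":15},{"dx":122.7,"dy":375.7,"dz":35,"turn":0,"gripper":15},{"dx":122.7,"dy":375.7,"dz":35,"turn":0,"gripper":15},{"dx":122.7,"dy":375.7,"dz":35,"turn":0,"gripper":15}]}}

```text
t: 30.8
eef_pos: [0.5616, -0.0445, 0.1653]
orientation: [1.0, 0.0, 0.0, 0.0]
contact_force: [-0.3, -1.1, -1.8]
grip_width: 0.267
```

```bash
python3 rd.py 3; python3 - <<'E'
from h import *
s=snap('side','s21'); o=get_obs(); print(o['eef_pos'])
im=cv2.cvtColor(s['image'],cv2.COLOR_RGB2BGR)
x0,y0,f=255,130,8; C=cv2.resize(im[y0:y0+75,x0:x0+80],None,fx=f,fy=f,interpolation=cv2.INTER_CUBIC)
th=np.linspace(0,6.28,60); p=o['eef_pos']
for c,r,z,col in ((p,.049,p[2]-.0227+.018,(0,0,255)),((.5625,-.044),.046,.13,(0,255,0)),((.5625,-.044),.046,.075,(0,255,0))):
    P=np.c_[c[0]+r*np.cos(th),c[1]+r*np.sin(th),0*th+z]
    cv2.polylines(C,[((proj(s,P)-[x0,y0]+.5)*f).astype(int)],True,col,1)
cv2.imwrite('pics/c21.png',C)
E
```

```text
t 30.95 F [ 0.16 -0.52 -1.63] T [ 0.005 -0.028  0.004] eff6 [0.0009 0.0007 0.0005] pos [ 0.5617 -0.0446  0.1657] yaw -0.0 grip 22.71 q6 -5.71
[ 0.56158598 -0.04467926  0.16565917]
```

View pics/c21.png

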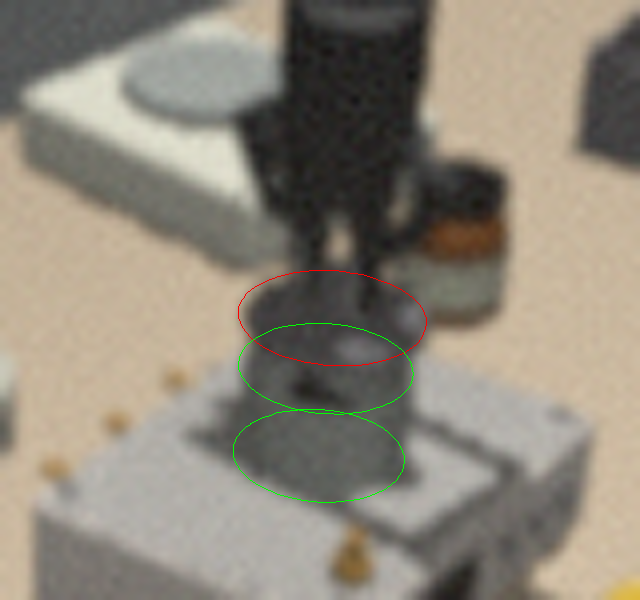

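>>> {"name": "apply_moves", "arguments": {"deltas": [{"dx":0.8,"dy":-0.6,"dz":6,"turn":0,"gripper":15},{"dx":0.8,"dy":-0.6,"dz":10,"turn":0,"gripper":15},{"dx":0.8,"dy":-0.6,"dz":13,"turn":0,"gripper":15},{"dx":0.8,"dy":-0.6,"dz":15,"turn":0,"gripper":15},{"dx":0.8,"dy":-0.6,"dz":15,"turn":0,"gripper":15}]}}

```text
t: 31.5
eef_pos: [0.5619, -0.0442, 0.1495]
orientation: [1.0, -0.0, -0.0, -0.0]
contact_force: [0.8, -0.2, -1.2]
grip_width: 0.268
```

```bash
python3 rd.py 2
```

```text
t 31.6 F [ 0.41  0.37 -1.57] T [ 0.054 -0.026 -0.004] eff6 [0.0001 0.0001] pos [ 0.5621 -0.0443  0.1499] yaw -0.02 grip 22.71 q6 -5.65
```

>>> {"name": "apply_moves", "arguments": {"deltas": [{"dx":0,"dy":0,"dz":2.5,"turn":0,"gripper":15},{"dx":0,"dy":0,"dz":5,"turn":0,"gripper":15},{"dx":0,"dy":0,"dz":5,"turn":0,"gripper":15}]}}

```text
t: 31.9
eef_pos: [0.5618, -0.0442, 0.1446]
orientation: [1.0, -0.0, -0.0, -0.0]
contact_force: [0.8, -0.5, -2.2]
grip_width: 0.265
```

>>> {"name": "apply_moves", "arguments": {"deltas": [{"dx":0,"dy":0,"dz":1,"turn":0,"gripper":15},{"dx":0,"dy":0,"dz":1.5,"turn":0,"gripper":15},{"dx":0,"dy":0,"dz":1.5,"turn":0,"gripper":15}]}}

```text
t: 32.2
eef_pos: [0.5621, -0.0442, 0.1435]
orientation: [1.0, -0.0, -0.0, 0.0]
contact_force: [-0.0, -0.9, -2.0]
grip_width: 0.267
```

>>> {"name": "apply_moves", "arguments": {"deltas": [{"dx":0,"dy":0,"dz":0.8,"turn":0,"gripper":15},{"dx":0,"dy":0,"dz":0.8,"turn":0,"gripper":15}]}}

```text
t: 32.4
eef_pos: [0.562, -0.0442, 0.1427]
orientation: [1.0, -0.0, -0.0, 0.0]
contact_force: [0.8, -0.4, -1.8]
grip_width: 0.265
```

>>> {"name": "apply_moves", "arguments": {"deltas": [{"dx":0,"dy":0,"dz":0.4,"turn":0,"gripper":15},{"dx":0,"dy":0,"dz":0.4,"turn":0,"gripper":15}]}}

```text
t: 32.6
eef_pos: [0.5621, -0.0443, 0.1425]
orientation: [1.0, -0.0, 0.0, 0.0]
contact_force: [-0.7, 0.7, -1.0]
grip_width: 0.266
```

>>> {"name": "apply_moves", "arguments": {"deltas": [{"dx":0,"dy":0,"dz":0.4,"turn":0,"gripper":15},{"dx":0,"dy":0,"dz":0.4,"turn":0,"gripper":15}]}}

```text
t: 32.8
eef_pos: [0.5621, -0.0443, 0.1424]
orientation: [1.0, -0.0, 0.0, 0.0]
contact_force: [-1.6, 0.5, 3.5]
grip_width: 0.268
```

```bash
python3 rd.py 3
```

```text
t 32.95 F [-2.82 -0.26  4.73] T [-0.005  0.295 -0.018] eff6 [-0.0036 -0.0041 -0.0044] pos [ 0.5621 -0.0443  0.1424] yaw -0.02 grip 22.7 q6 -5.65
```

>>> {"name": "apply_moves", "arguments": {"deltas": [{"dx":0,"dy":0,"dz":-0.3,"turn":0,"gripper":30},{"dx":0,"dy":0,"dz":-0.3,"turn":0,"gripper":45},{"dx":0,"dy":0,"dz":-0.3,"turn":0,"gripper":50},{"dx":0,"dy":0,"dz":-20,"turn":0,"gripper":50},{"dx":0,"dy":0,"dz":-60,"turn":0,"gripper":50},{"dx":0,"dy":0,"dz":-100,"turn":0,"gripper":50},{"dx":-50,"dy":-50,"dz":-110,"turn":0,"gripper":50},{"dx":-100,"dy":-200,"dz":-110,"turn":0,"gripper":50},{"dx":-100,"dy":-200,"dz":-110,"turn":0,"gripper":50},{"dx":-100,"dy":-200,"dz":-110,"turn":0,"gripper":50},{"dx":-100,"dy":-250,"dz":-110,"turn":0,"gripper":50},{"dx":-100,"dy":-250,"dz":-110,"turn":0,"gripper":50},{"dx":-100,"dy":-250,"dz":-110,"turn":0,"gripper":50}]}}

```text
t: 34.25
eef_pos: [0.4616, 0.2088, 0.2517]
orientation: [1.0, 0.002, 0.0, -0.001]
contact_force: [-0.1, 0.0, -0.3]
grip_width: 0.588
```

```bash
python3 - <<'E'
from h import *
d=snap('top','t30'); s=snap('side','s30'); print(get_obs()['t'],get_obs()['eef_pos'])
th=np.linspace(0,6.28,60); out=[]
for dd,(x0,y0) in ((d,(265,160)),(s,(245,150))):
    f=4; C=cv2.resize(cv2.cvtColor(dd['image'],cv2.COLOR_RGB2BGR)[y0:y0+100,x0:x0+99],None,fx=f,fy=f,interpolation=cv2.INTER_CUBIC)
    for r,z,col in ((.049,.138,(0,0,255)),(.012,.166,(0,255,0))):
        P=np.c_[.562+r*np.cos(th),-.0443+r*np.sin(th),0*th+z]
        cv2.polylines(C,[((proj(dd,P)-[x0,y0]+.5)*f).astype(int)],True,col,1)
    out.append(C)
cv2.imwrite('pics/c30.png',np.hstack(out))
E
```

```text
34.35 [0.46204127 0.20590082 0.25163005]
```

View pics/c30.png

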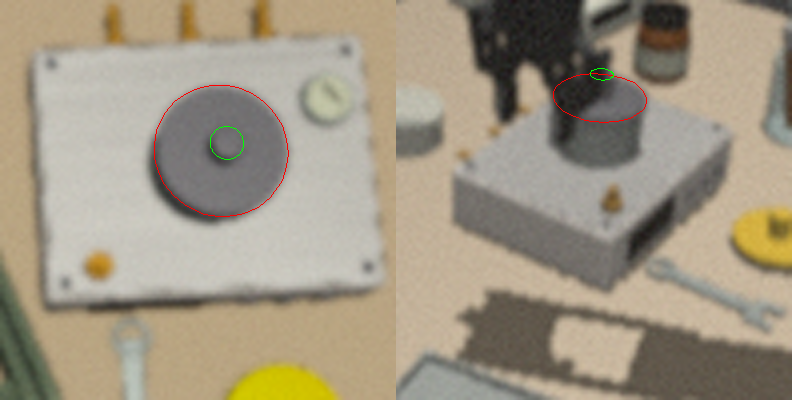

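View pics/t30.png

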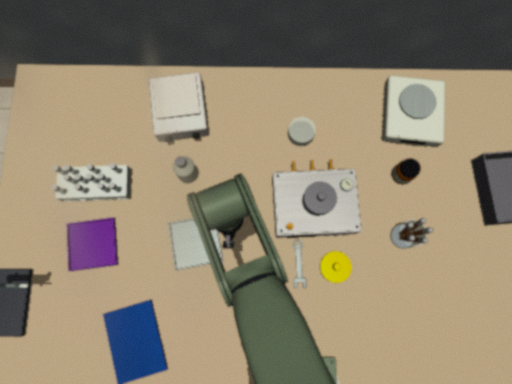

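The cap sits level on the collar at top (320,198), matching the predicted outline in both views. Nothing else has moved.

```bash
python3 -c "
from station import *
print(get_obs()['t'],get_obs()['contact_force']); print(hand_in())"
```

```text
34.35 [-0.17021996  0.26012527 -0.85096474]
the job is handed in; nothing more can be done
None
```

The valve is turned up snug against its seat and the cap is back on the collar. I handed the job in at 34.4 s of the 69 s allowed. It reports no verdict, so what follows rests on my own checks.

- **Cap off:** I lifted the grey cap off the collar and set it upright in the steel tray. Both cameras showed it standing level where I put it down.
- **Knob:** I gripped the bar at 25 N and turned it clockwise about 66° in total. The seat showed as a torque step near 62°. I stopped at 0.25 N m (wrist joint, holding) and 0.23 N m (wrist sensor). That puts the seat squeeze at about 0.06–0.09 rad, inside the 0.05–0.18 rad band. Then I let go.
- **Cap on:** The cap went back centred on the collar, and I stopped pressing at about 6 N of contact. The final top and side pictures match a level, seated cap.
- **Surroundings:** Nothing else appears to have moved, and I felt no unexpected contact force while the fingers were inside the collar.

**Disagreements and limits:**
- The two torque readings differed by about 0.02 N m.
- The grip was about 1 mm off the knob's axis, so the knob took a side load of about 7.5 N while turning.
- I did not check the valve plug after letting go; that it stayed shut rests on the seat contact I felt.

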